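# Change over the gel bench: swap the buffer bottles and reload the gel tank

## Robot

A 6-joint arm with a two-finger parallel gripper is mounted at the origin on the work surface. World frame = base frame: x ahead of the robot, y to its left, z up, the work surface at z = 0. Lengths are in mm, angles in rad, forces in N, time in s.
With the tool pointing down it reaches from about 300 to 775 mm from the base axis. Payload 14.6 kg.
Tool frame: the origin (TCP) lies at the very end of the fingers, on their centre line; the grasp point (between the pads) lies 19 mm behind it; z points along the fingers, y is the line along which they close (so a half turn about z gives the same grasp; the last joint's range is limited). The gripper opens to 94 mm and grips with 3 to 60 N. Pads are 16 mm wide; open, the fingers measure 119 mm over their backs; the gripper's body (75 mm by 177 mm) begins 78 mm behind the grasp point.
Start: joints at [-1.343, 0.3, 1.521, -0, 1.321, -0.067], TCP at [159.795, -526.265, 205.446] pointing down, gripper open.
Joint ranges: [-3.03, 3.03], [-0.79, 2.21], [0.23, 2.52], [-1.04, 4.18], [0, 3.07], [-2.55, 2.55]. Speed limits (rad/s): [2.22, 2.22, 2.57, 3.14, 3.14, 3.14].

## Interface

Orientations are given as [roll, pitch, yaw] about the fixed x, y, z axes, in that order (R = Rz(yaw) Ry(pitch) Rx(roll)).
In Python, from cell import manip gives the robot as it stands. The module is installed in compiled form; this text tells all that it offers.
- The arm moves only by the shell command python3 -m inch 'ROWS' [FORCE]. ROWS is JSON, a list of rows, each an object of numbers: "gripper": the opening, from 0 (shut) to 1 (fully open); "dx", "dy", "dz": the shift along the world's x, y, z in m; "wx", "wy", "wz": the turn, a rotation vector about the world's x, y, z in degrees. A call has exactly 5 rows; each row is the pose to reach, as a shift and turn from the pose commanded when the call began; what a row does not reach only later rows make up. A row lasts 1/12 s, in which the tool goes at most 41.7 mm and 7.16 degrees, less where a joint would pass 70% of its speed; a pose out of reach is approached as far as the arm can. A call with a gripper value outside its range is refused whole. The fingers move at their own pace and stop on an object; FORCE is the grip in N (left out, the last holds). Time passes only in rows, so rows that repeat a pose let the fingers close, or fill a call up. It gives the time, the measured TCP pose, the force, the opening and the grip force at its end, in the units of the state.
- manip.read_state(): the state, without advancing time (a new reading comes with each control period).
- manip.camera(name): name is "scene" or "top" or "wrist"; returns the picture (480x640x3 uint8, blue, green, red); there is no depth.
- manip.camera_info(name): a dict with "camera_matrix" (3x3 intrinsics, pixels), "R" (3x3) and "t" (3): a world point X has camera coordinates R X + t; the wrist camera has in their place "tool_from_camera" (4x4, takes a point from camera to tool coordinates, whose origin is the TCP and whose axes are the flange's). Camera axes: x right, y down, z forward; pixel columns grow to the right and rows downward; lengths in mm; the calibration is good to about 2 mm. A picture is of the moment at which its call begins: read the wrist's pose just before it. camera_info takes no time and is no camera call.
- manip.sign_off(): hands the job in; it is judged then, once.
The state is a dict: "clock": time; "joints": joint angles; "qd": joint speeds; "effort": joint torques, N m; "eef_pos": TCP position; "eef_rot": TCP orientation; "wrist_force": force on the tool from outside, world axes, zero at the start; "moment": the same for the moment, N m; "finger_gap": finger opening in mm; "finger_force": force on a finger pad.
Only numpy, scipy, OpenCV 4.12 (cv2) and the standard library are available. Lean on these libraries where they do the work, as an engineer would, in place of code of your own. Each camera call takes 0.05 s, during which the arm holds its last target. There are 200 camera calls.

## Task

Get the gel bench ready for the next run: swap the two bottles, so that the round one from the stirrer stands upright in the middle of the mat and the square one from the mat stands upright in the middle of the stirrer's plate. Take the used gel cassette out of the tank and stand it in the rack, and slide every fresh cassette from the rack down into a tank slot of its own until it rests on the tank floor. Do not knock over a bottle or disturb the beaker, the tube rack or the tip box.

Things in the scene. Friction and masses are not known exactly. Their poses are not given: they have to be found in the camera images.
- tank: gel tank, fixed: open clear box, grey floor, 116 mm along x, 193 mm along y, walls 70 mm high; origin under its centre, z up. Four upright slots in a row along its y, 45 mm apart, between grey ribs (rounded tops, 70 mm high) on its two long walls. A slot is 11 mm wide along y, 106 mm long along x: a cassette enters from above, its width along x; home, its top is 108 mm above the bench
- rack: cassette rack, fixed: white base 124 mm along x, 190 mm along y, 8 mm thick; upright 6 mm steel wires, 60 mm high, make four upright places in a row along its y, 45 mm apart, each 12 mm wide along y and 107 mm long along x. Origin under its centre, z up. Cassettes stand on the base, width along x, tops 108 mm above the bench
- stirrer_top (a point): magnetic stirrer, fixed: white square plate 140 mm, its surface 50 mm above the bench, with a lower grey control strip (45 mm more, with a black knob up to 44 mm high) on its -x side. The point is the middle of the plate, at its surface, z up
- mat_top (a point): black rubber bottle mat, fixed, 140 mm square, 4 mm thick. The point is its middle, at its upper surface, z up. The bench between the robot and the tank and rack is clear, 100 mm deep or more there, so a bottle can be put down meanwhile
- round_bottle: round amber glass bottle with label, 80 mm across, 110 mm high in all, body to 72 mm and then a shoulder, at the start on the stirrer; blue cylindrical screw cap 54 mm across and 26 mm high on top, fixed tight, good to grip. Weight low in it, 0.3 to 0.55 kg. Origin at the centre of its underside, z up
- square_bottle: square amber glass bottle with label, 76 mm wide, 100 mm high in all, body to 62 mm and then a shoulder, at the start on the mat; the same blue cap, 54 mm across and 26 mm high, on top. Weight low in it, 0.25 to 0.5 kg. Origin at the centre of its underside, z up
- tank_slot0 (a point): tank slot 0: its middle, at the tank floor, 8 mm above the bench (-67.5 mm along the tank's y)
- tank_slot1 (a point): tank slot 1: its middle, at the tank floor, 8 mm above the bench (-22.5 mm along the tank's y)
- tank_slot2 (a point): tank slot 2: its middle, at the tank floor, 8 mm above the bench (+22.5 mm along the tank's y)
- tank_slot3 (a point): tank slot 3: its middle, at the tank floor, 8 mm above the bench (+67.5 mm along the tank's y)
- rack_slot0 (a point): rack place 0: its middle, at the rack base, 8 mm above the bench (-67.5 mm along the rack's y)
- rack_slot1 (a point): rack place 1: its middle, at the rack base, 8 mm above the bench (-22.5 mm along the rack's y)
- rack_slot2 (a point): rack place 2: its middle, at the rack base, 8 mm above the bench (+22.5 mm along the rack's y)
- rack_slot3 (a point): rack place 3: its middle, at the rack base, 8 mm above the bench (+67.5 mm along the rack's y)
- gel0: fresh gel cassette: flat white plastic slab with a grey window, 100 mm wide (its x), 8 mm thick (its y), 100 mm high (its z), 85 g, standing in the rack at the start; two to four are there. Origin at the middle of its lower edge; may be absent
- gel1: another fresh cassette like gel0 (may be absent)
- gel2: another fresh cassette like gel0 (may be absent)
- gel3: another fresh cassette like gel0 (may be absent)
- used0: used gel cassette, same make and size as the fresh ones (see gel0), standing in one of the tank's slots at the start; just one of used0 to used2 is there
- used1: as used0 (only one of the three is there)
- used2: as used0 (only one of the three is there)
- beaker: empty glass beaker, 72 mm across, 95 mm high, not part of the job; origin at the centre of its underside
- tube_rack: white rack of blue-capped tubes, 90 by 140 mm, 101 mm high, not part of the job; origin at the centre of its underside
- tip_box: blue pipette-tip box with clear lid, 85 by 125 mm, 67 mm high, not part of the job; origin at the centre of its underside
Mind the look-alikes: they are no part of the job. What is shaped like the gel1 but yellow is not meant.

How it is judged (in metres and radians):
At the end, for the whole second after the job is handed in: Round bottle upright on the mat and square bottle upright on the stirrer, within 20 mm of the middle; every fresh cassette upright in a tank slot, within 6 mm, under 4 mm above its floor; the used one upright in a rack place, within 10 mm, under 5 mm above its base; all at rest (horizontal distance between round_bottle and mat_top below 0.02 m and z of round_bottle in the frame of mat_top below 0.006 m and angle between each of round_bottle, square_bottle's own z axis and vertical below 0.08 rad and linear speed of each of round_bottle, square_bottle, gel0, gel1, gel2, gel3, used0, used1, used2 below 0.02 m/s and horizontal distance between square_bottle and stirrer_top below 0.02 m and z of square_bottle in the frame of stirrer_top below 0.006 m and ((horizontal distance between gel0 and tank_slot0 below 0.006 m and z of gel0 in the frame of tank_slot0 below 0.004 m) or (horizontal distance between gel0 and tank_slot1 below 0.006 m and z of gel0 in the frame of tank_slot1 below 0.004 m) or (horizontal distance between gel0 and tank_slot2 below 0.006 m and z of gel0 in the frame of tank_slot2 below 0.004 m) or (horizontal distance between gel0 and tank_slot3 below 0.006 m and z of gel0 in the frame of tank_slot3 below 0.004 m)) and angle between each of gel0, gel1, gel2, gel3, used0, used1, used2's own z axis and vertical below 0.12 rad and angle between the x axis of each of gel0, gel1, gel2, gel3 and the x axis of tank, either way round below 0.08 rad and ((horizontal distance between gel1 and tank_slot0 below 0.006 m and z of gel1 in the frame of tank_slot0 below 0.004 m) or (horizontal distance between gel1 and tank_slot1 below 0.006 m and z of gel1 in the frame of tank_slot1 below 0.004 m) or (horizontal distance between gel1 and tank_slot2 below 0.006 m and z of gel1 in the frame of tank_slot2 below 0.004 m) or (horizontal distance between gel1 and tank_slot3 below 0.006 m and z of gel1 in the frame of tank_slot3 below 0.004 m)) and ((horizontal distance between gel2 and tank_slot0 below 0.006 m and z of gel2 in the frame of tank_slot0 below 0.004 m) or (horizontal distance between gel2 and tank_slot1 below 0.006 m and z of gel2 in the frame of tank_slot1 below 0.004 m) or (horizontal distance between gel2 and tank_slot2 below 0.006 m and z of gel2 in the frame of tank_slot2 below 0.004 m) or (horizontal distance between gel2 and tank_slot3 below 0.006 m and z of gel2 in the frame of tank_slot3 below 0.004 m)) and ((horizontal distance between gel3 and tank_slot0 below 0.006 m and z of gel3 in the frame of tank_slot0 below 0.004 m) or (horizontal distance between gel3 and tank_slot1 below 0.006 m and z of gel3 in the frame of tank_slot1 below 0.004 m) or (horizontal distance between gel3 and tank_slot2 below 0.006 m and z of gel3 in the frame of tank_slot2 below 0.004 m) or (horizontal distance between gel3 and tank_slot3 below 0.006 m and z of gel3 in the frame of tank_slot3 below 0.004 m)) and ((horizontal distance between used0 and rack_slot0 below 0.01 m and z of used0 in the frame of rack_slot0 below 0.005 m) or (horizontal distance between used0 and rack_slot1 below 0.01 m and z of used0 in the frame of rack_slot1 below 0.005 m) or (horizontal distance between used0 and rack_slot2 below 0.01 m and z of used0 in the frame of rack_slot2 below 0.005 m) or (horizontal distance between used0 and rack_slot3 below 0.01 m and z of used0 in the frame of rack_slot3 below 0.005 m)) and angle between the x axis of each of used0, used1, used2 and the x axis of rack, either way round below 0.12 rad and ((horizontal distance between used1 and rack_slot0 below 0.01 m and z of used1 in the frame of rack_slot0 below 0.005 m) or (horizontal distance between used1 and rack_slot1 below 0.01 m and z of used1 in the frame of rack_slot1 below 0.005 m) or (horizontal distance between used1 and rack_slot2 below 0.01 m and z of used1 in the frame of rack_slot2 below 0.005 m) or (horizontal distance between used1 and rack_slot3 below 0.01 m and z of used1 in the frame of rack_slot3 below 0.005 m)) and ((horizontal distance between used2 and rack_slot0 below 0.01 m and z of used2 in the frame of rack_slot0 below 0.005 m) or (horizontal distance between used2 and rack_slot1 below 0.01 m and z of used2 in the frame of rack_slot1 below 0.005 m) or (horizontal distance between used2 and rack_slot2 below 0.01 m and z of used2 in the frame of rack_slot2 below 0.005 m) or (horizontal distance between used2 and rack_slot3 below 0.01 m and z of used2 in the frame of rack_slot3 below 0.005 m))); the robot touches nothing.
It fails at once if the round bottle is knocked over (angle between round_bottle's own z axis and vertical above 0.9 rad).
It fails at once if the square bottle is knocked over (angle between square_bottle's own z axis and vertical above 0.9 rad).
It fails at once if the beaker is moved more than 30 mm (distance of beaker from where it was at the start of the episode above 0.03 m).
It fails at once if the tube rack is moved more than 30 mm (distance of tube_rack from where it was at the start of the episode above 0.03 m).
It fails at once if the tip box is moved more than 30 mm (distance of tip_box from where it was at the start of the episode above 0.03 m).
Of gel0, gel1, gel2, gel3 only 2 to 4 are there at a start; the rules pass over those that are not, and their reading is None.
Of used0, used1, used2 only 1 to 1 are there at a start; the rules pass over those that are not, and their reading is None.
At some moment in a run one of round_bottle, square_bottle may be knocked a few centimetres aside while the robot is not near it.
It also fails if it takes over 210 s, if anything falls off the work surface, if the arm or the gripper's body presses on something with over 40 N, if the wrist force passes 120 N, or if a joint passes its speed limit or range.

## Working session

There is one attempt and no reset: what is moved stays moved. The work goes in short steps, Python scripts to look and compute and a shell command to move; the robot and the scene stay as the last step left them, time stands still between calls to the robot, and variables do not carry over. Pictures are saved under pics/ and viewed, at most 14 in all, crops included, and the job is handed in when it is done.

```bash
mkdir -p pics; python3 - <<'E'
from cell import manip
import cv2
s=manip.read_state();print(s['clock'],s['eef_pos'],s['eef_rot'],s['finger_gap'])
for n in('top','scene'):
    cv2.imwrite(f'pics/{n}0.png',manip.camera(n))
    i=manip.camera_info(n);print(n,i)
print(manip.camera_info('wrist'))
E
```

```text
0.0 [ 159.75308969 -526.00913103  204.89201569] [-3.14044627e+00 -9.31089466e-05  2.94844363e-01] 94.16995311053337
top {'camera_matrix': array([[545.78033426,   0.        , 310.8017201 ],
       [  0.        , 545.78033426, 245.94961149],
       [  0.        ,   0.        ,   1.        ]]), 'R': array([[-0.00818788, -0.9997277 ,  0.02185155],
       [-0.99398677,  0.00575076, -0.10934911],
       [ 0.10919367, -0.02261549, -0.99376319]]), 't': array([  -9.3807869 ,  609.36365093, 1327.51591391])}
scene {'camera_matrix': array([[520.95710122,   0.        , 318.37157828],
       [  0.        , 520.95710122, 239.10104448],
       [  0.        ,   0.        ,   1.        ]]), 'R': array([[ 0.81226713,  0.58283813, -0.02284348],
       [ 0.37478666, -0.5515259 , -0.74522086],
       [-0.4469419 ,  0.59675698, -0.66642632]]), 't': array([-469.69772729, -165.9310349 , 1464.30967015])}
{'camera_matrix': array([[334.06987502,   0.        , 322.77619197],
       [  0.        , 334.06987502, 240.90264039],
       [  0.        ,   0.        ,   1.        ]]), 'tool_from_camera': array([[ 8.67996799e-04, -9.66088801e-01, -2.58208587e-01,
         7.55126441e+01],
       [ 9.99999570e-01,  9.22546087e-04, -9.01016396e-05,
        -6.02931674e-02],
       [ 3.25255506e-04, -2.58208398e-01,  9.66089187e-01,
        -1.79262279e+02],
       [ 0.00000000e+00,  0.00000000e+00,  0.00000000e+00,
         1.00000000e+00]])}
```

View pics/top0.png

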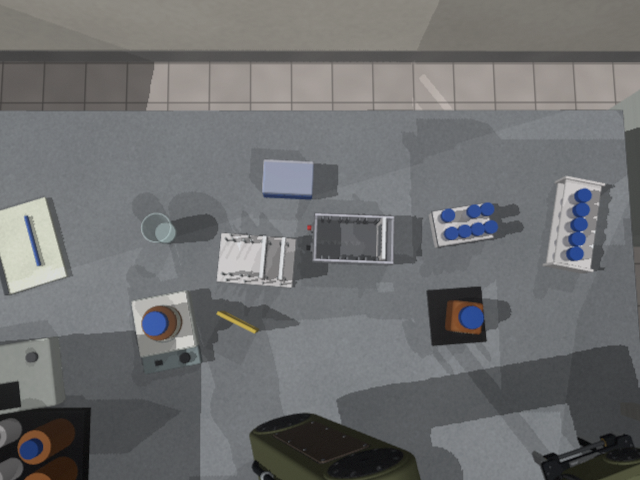

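View pics/scene0.png

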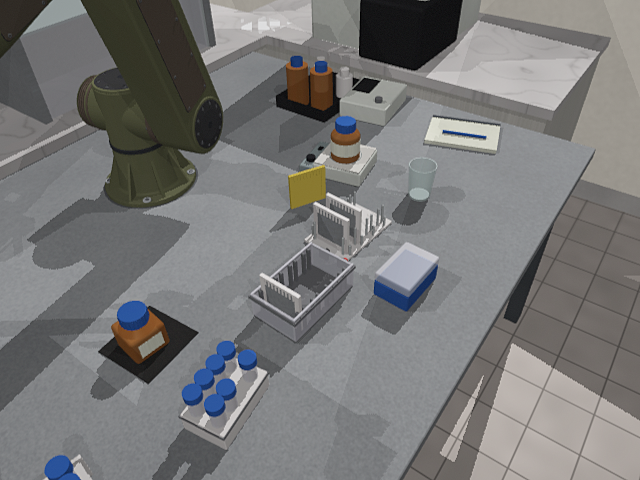

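The top view shows the tank at (353,239) with the used cassette near (381,239), and the rack at (257,260) with white cassettes at about (264,258) and (282,260). The round bottle is on the stirrer at (157,322) and the square one on the mat at (467,317). The look-alikes are the yellow slab at (237,322), the amber bottles on the tray at (35,448) and the blue tube caps at (470,215) and (580,225).

```bash
cat >h.py <<'E'
import numpy as np,cv2
from scipy.spatial.transform import Rotation as Ro
from cell import manip
def cam(n,s=None):
    i=manip.camera_info(n);K=i['camera_matrix']
    if n!='wrist': return K,np.array(i['R']),np.array(i['t'])
    s=s or manip.read_state();T=np.eye(4);T[:3,:3]=Ro.from_euler('xyz',s['eef_rot']).as_matrix();T[:3,3]=s['eef_pos']
    M=np.linalg.inv(T@i['tool_from_camera']);return K,M[:3,:3],M[:3,3]
def ray(c,px,z):
    K,R,t=c;C=-R.T@t;d=R.T@np.linalg.solve(K,[px[0],px[1],1]);return C+d*(z-C[2])/d[2]
def proj(c,X):
    K,R,t=c;p=K@(R@np.asarray(X,float)+t);return p[:2]/p[2]
def snap(n):
    s=manip.read_state();return cam(n,s),manip.camera(n),s
def blobs(m,amin):
    m=cv2.morphologyEx(m,cv2.MORPH_OPEN,np.ones((2,2),np.uint8))
    return [c for c in cv2.findContours(m,cv2.RETR_EXTERNAL,cv2.CHAIN_APPROX_NONE)[0] if cv2.contourArea(c)>amin]
E
python3 - <<'E'
from h import *
im=cv2.imread('pics/top0.png');c=cam('top');hsv=cv2.cvtColor(im,cv2.COLOR_BGR2HSV)
for k in blobs(cv2.inRange(hsv,(105,150,60),(125,255,255)),60):
    (p,r)=cv2.minEnclosingCircle(k)
    for z in(160,106): print('blue',np.round(p),round(r,1),z,ray(c,p,z).round(0))
print('yel',[ (cv2.minAreaRect(k),ray(c,cv2.minAreaRect(k)[0],50).round()) for k in blobs(cv2.inRange(hsv,(20,120,80),(35,255,255)),60)])
for k in blobs(cv2.inRange(hsv,(0,0,0),(180,255,45)),800):
    b=cv2.minAreaRect(k); q=cv2.boxPoints(b); print('dark',b,[ray(c,p,4).round()[:2] for p in q])
g=cv2.cvtColor(im,cv2.COLOR_BGR2GRAY)
for k in blobs(cv2.inRange(hsv,(0,0,150),(180,60,255)),300):
    b=cv2.minAreaRect(k)
    if b[0][1]>150: print('white',np.round(b[0]),np.round(b[1]),round(b[2],1),ray(c,b[0],50).round())
cv2.imwrite('pics/crop1.png',cv2.resize(im[200:300,205:405],None,fx=4,fy=4,interpolation=cv2.INTER_CUBIC))
E
```

```text
blue [ 32. 450.] 11.5 160 [157. 591. 160.]
blue [ 32. 450.] 11.5 106 [144. 616. 106.]
blue [156. 324.] 12.0 160 [423. 334. 160.]
blue [156. 324.] 12.0 106 [421. 348. 106.]
blue [472. 318.] 12.4 160 [ 430. -371.  160.]
blue [472. 318.] 12.4 106 [ 429. -388.  106.]
blue [472. 232.] 26.4 160 [ 626. -379.  160.]
blue [472. 232.] 26.4 106 [ 634. -396.  106.]
blue [449. 216.] 6.4 160 [ 663. -327.  160.]
blue [449. 216.] 6.4 106 [ 671. -342.  106.]
blue [481. 211.] 13.3 160 [ 674. -402.  160.]
blue [481. 211.] 13.3 106 [ 683. -420.  106.]
blue [579. 225.] 35.9 160 [ 640. -627.  160.]
blue [579. 225.] 35.9 106 [ 648. -655.  106.]
yel [(((237.70004272460938, 322.10003662109375), (43.37971878051758, 5.81377649307251), 26.56505012512207), array([423., 165.,  50.]))]
dark ((591.565673828125, 461.2955017089844), (39.76673126220703, 97.69828796386719), 70.94229125976562) [array([  82., -572.]), array([ 156., -809.]), array([  65., -834.]), array([  -7., -600.])]
dark ((333.48272705078125, 452.7930908203125), (160.81216430664062, 56.45138168334961), 21.801406860351562) [array([114., 142.]), array([239.,  91.]), array([  91., -275.]), array([ -31., -220.])]
dark ((45.5, 444.0), (70.0, 91.0), 90.0) [array([217., 747.]), array([214., 527.]), array([ 50., 521.]), array([ 53., 738.])]
dark ((457.39404296875, 316.6235046386719), (54.53121566772461, 54.22442626953125), 85.60128784179688) [array([ 495., -311.]), array([ 504., -450.]), array([ 367., -455.]), array([ 358., -318.])]
white [161. 314.] [35. 56.] 79.0 [444. 349.  50.]
white [245. 260.] [52. 49.] 4.8 [574. 148.  50.]
white [463. 225.] [35. 54.] 80.8 [ 658. -392.   50.]
white [ 28. 246.] [84. 60.] 74.6 [611. 676.  50.]
white [576. 224.] [47. 91.] 8.1 [ 659. -678.   50.]
white [288. 177.] [49. 32.] 2.7 [780.  42.  50.]
```

View pics/crop1.png

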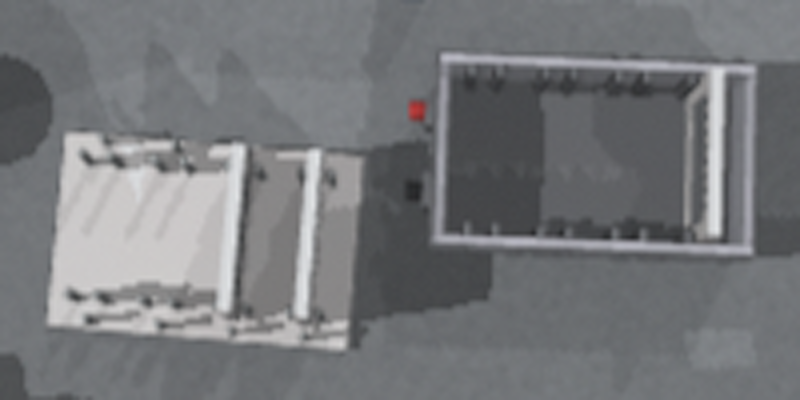

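Crop: the two fresh cassettes stand in rack places 0 and 1 (the −y end). The used one stands in tank slot 0, so tank slots 1-3 and rack places 2-3 are free. The yellow slab is well apart. Moving over the square bottle first.

```bash
python3 -m inch '[{"dx":0.03,"dy":0.015},{"dx":0.065,"dy":0.033},{"dx":0.10,"dy":0.05},{"dx":0.135,"dy":0.068},{"dx":0.165,"dy":0.084}]'
python3 -m inch '[{"dx":0.03,"dy":0.015},{"dx":0.06,"dy":0.032},{"dx":0.085,"dy":0.044},{"dx":0.104,"dy":0.054},{"dx":0.104,"dy":0.054}]'
python3 - <<'E'
from h import *
c,im,s=snap('wrist');cv2.imwrite('pics/w1.png',im);print(s['clock'],s['eef_pos'],s['eef_rot'])
t=cam('top');f=lambda ps,z:np.array([ray(t,(205+x/4,200+y/4),z)[:2] for x,y in ps])
for n,q in(('tank',f([(441,54),(757,66),(751,253),(432,243)],70)),('rack',f([(66,131),(368,150),(350,350),(48,324)],8))):
    a,b,cc,d=q;print(n,q.round().tolist(),q.mean(0).round(1),np.linalg.norm(a-b),np.linalg.norm(a-d),'yaw',np.arctan2(-(a-b)[0],(a-b)[1]),np.arctan2(-(d-cc)[0],(d-cc)[1]))
hsv=cv2.cvtColor(im,cv2.COLOR_BGR2HSV)
for k in blobs(cv2.inRange(hsv,(105,150,60),(125,255,255)),500):
    p,r=cv2.minEnclosingCircle(k);print(p,r,ray(c,p,104).round(1))
E
```

```text
0.1 [ 159.76651298 -526.05437332  204.97168062] [-3.14062307e+00 -8.86712720e-05  2.94820299e-01]
tank [[685.0, -24.0], [677.0, -218.0], [562.0, -211.0], [569.0, -18.0]] [ 623.2 -117.8] 193.6837186647038 115.92196927383755 yaw -0.042888633754412944 -0.03780826860884078
rack [[647.0, 212.0], [634.0, 21.0], [507.0, 33.0], [525.0, 222.0]] [578.2 122. ] 191.97648524596696 122.70021781168434 yaw -0.06877893938833878 -0.09315816342624691validation failed for argument at $[0]...
validation failed for argument at $[0]...
```

View pics/w1.png

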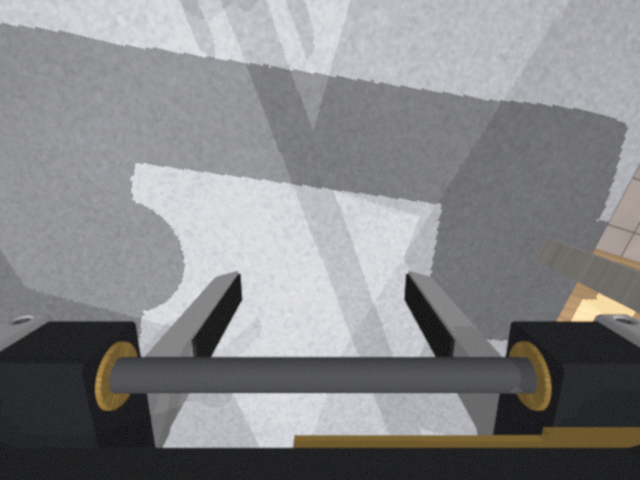

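The wrist view shows only bare bench between the fingertips (240,275) and (405,275), because the rows were refused. Every row needs all the keys.

```bash
python3 -m inch '[{"gripper":1,"dx":0.03,"dy":0.015,"dz":0,"wx":0,"wy":0,"wz":0},{"gripper":1,"dx":0.065,"dy":0.033,"dz":0,"wx":0,"wy":0,"wz":0},{"gripper":1,"dx":0.10,"dy":0.05,"dz":0,"wx":0,"wy":0,"wz":0},{"gripper":1,"dx":0.135,"dy":0.068,"dz":0,"wx":0,"wy":0,"wz":0},{"gripper":1,"dx":0.165,"dy":0.084,"dz":0,"wx":0,"wy":0,"wz":0}]'
python3 -m inch '[{"gripper":1,"dx":0.03,"dy":0.015,"dz":0,"wx":0,"wy":0,"wz":0},{"gripper":1,"dx":0.06,"dy":0.032,"dz":0,"wx":0,"wy":0,"wz":0},{"gripper":1,"dx":0.085,"dy":0.044,"dz":0,"wx":0,"wy":0,"wz":0},{"gripper":1,"dx":0.104,"dy":0.054,"dz":0,"wx":0,"wy":0,"wz":0},{"gripper":1,"dx":0.104,"dy":0.054,"dz":0,"wx":0,"wy":0,"wz":0}]'
python3 - <<'E'
from h import *
c,im,s=snap('wrist');cv2.imwrite('pics/w2.png',im);print(s['clock'],s['eef_pos'],s['eef_rot'])
hsv=cv2.cvtColor(im,cv2.COLOR_BGR2HSV)
for k in blobs(cv2.inRange(hsv,(105,150,60),(125,255,255)),500):
    p,r=cv2.minEnclosingCircle(k);print(p,r,ray(c,p,104).round(1))
E
```

```text
clock: 0.57
eef_pos: [326.6, -440.9, 205.3]
eef_rot: [-3.141, -0.0, 0.295]
wrist_force: [0.5, -0.8, -0.5]
finger_gap: 93.8
finger_force: 0.0
clock: 0.98
eef_pos: [431.5, -386.2, 205.0]
eef_rot: [-3.141, -0.0, 0.298]
wrist_force: [0.3, -0.5, -0.1]
finger_gap: 94.1
finger_force: 0.0
0.9833 [ 431.45070489 -386.21264127  204.97158589] [-3.14083308e+00 -2.03377583e-04  2.98056980e-01]
(326.5, 240.0) 31.579364776611328 [ 433.7 -388.7  104. ]
(461.5, 2.0) 42.5471305847168 [ 634.  -429.4  104. ]
```

View pics/w2.png

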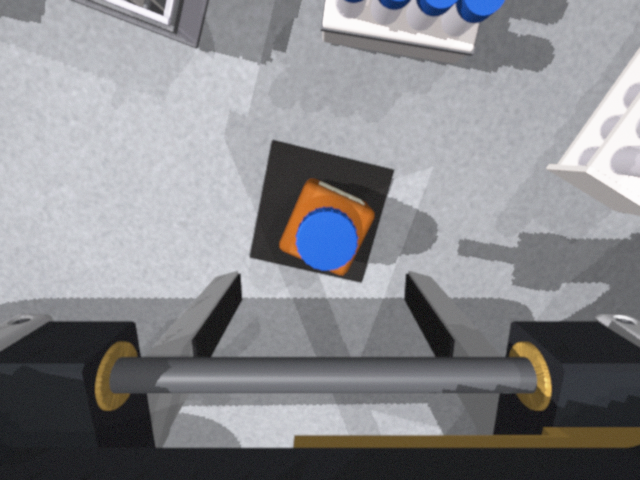

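The wrist view confirms the square amber bottle on the mat, with its cap at (326,240). That ray-casts to (434,−389) with the right radius. Grasping it.

```bash
python3 -m inch '[{"gripper":1,"dx":0.002,"dy":-0.0025,"dz":-0.03,"wx":0,"wy":0,"wz":0},{"gripper":1,"dx":0.002,"dy":-0.0025,"dz":-0.065,"wx":0,"wy":0,"wz":0},{"gripper":1,"dx":0.002,"dy":-0.0025,"dz":-0.1,"wx":0,"wy":0,"wz":0},{"gripper":1,"dx":0.002,"dy":-0.0025,"dz":-0.122,"wx":0,"wy":0,"wz":0},{"gripper":1,"dx":0.002,"dy":-0.0025,"dz":-0.122,"wx":0,"wy":0,"wz":0}]' 35
python3 -m inch '[{"gripper":0.8,"dx":0,"dy":0,"dz":0,"wx":0,"wy":0,"wz":0},{"gripper":0.6,"dx":0,"dy":0,"dz":0,"wx":0,"wy":0,"wz":0},{"gripper":0.3,"dx":0,"dy":0,"dz":0,"wx":0,"wy":0,"wz":0},{"gripper":0.3,"dx":0,"dy":0,"dz":0,"wx":0,"wy":0,"wz":0},{"gripper":0.3,"dx":0,"dy":0,"dz":0,"wx":0,"wy":0,"wz":0}]' 35
python3 -m inch '[{"gripper":0.3,"dx":0,"dy":0,"dz":0,"wx":0,"wy":0,"wz":0},{"gripper":0.3,"dx":0,"dy":0,"dz":0.005,"wx":0,"wy":0,"wz":0},{"gripper":0.3,"dx":0,"dy":0,"dz":0.015,"wx":0,"wy":0,"wz":0},{"gripper":0.3,"dx":0,"dy":0,"dz":0.03,"wx":0,"wy":0,"wz":0},{"gripper":0.3,"dx":0,"dy":0,"dz":0.04,"wx":0,"wy":0,"wz":0}]' 35
```

```text
clock: 1.45
eef_pos: [428.1, -389.7, 78.7]
eef_rot: [-3.135, 0.004, 0.294]
wrist_force: [0.1, -0.2, -0.5]
finger_gap: 93.8
finger_force: 0.0
clock: 1.87
eef_pos: [431.1, -391.1, 84.6]
eef_rot: [3.14, -0.001, 0.295]
wrist_force: [0.2, -0.7, -0.3]
finger_gap: 64.0
finger_force: 0.0
clock: 2.28
eef_pos: [431.0, -390.9, 125.2]
eef_rot: [3.141, -0.0, 0.295]
wrist_force: [1.4, -0.1, -3.9]
finger_gap: 53.5
finger_force: 35.0
```

```bash
python3 -m inch '[{"gripper":0.3,"dx":0,"dy":0.03,"dz":0.01,"wx":0,"wy":0,"wz":0},{"gripper":0.3,"dx":0,"dy":0.067,"dz":0.01,"wx":0,"wy":0,"wz":0},{"gripper":0.3,"dx":0,"dy":0.105,"dz":0.01,"wx":0,"wy":0,"wz":0},{"gripper":0.3,"dx":0,"dy":0.143,"dz":0.01,"wx":0,"wy":0,"wz":0},{"gripper":0.3,"dx":0,"dy":0.18,"dz":0.01,"wx":0,"wy":0,"wz":0}]' 35
python3 -m inch '[{"gripper":0.3,"dx":0,"dy":0.04,"dz":0,"wx":0,"wy":0,"wz":0},{"gripper":0.3,"dx":0,"dy":0.08,"dz":0,"wx":0,"wy":0,"wz":0},{"gripper":0.3,"dx":0,"dy":0.12,"dz":0,"wx":0,"wy":0,"wz":0},{"gripper":0.3,"dx":0,"dy":0.155,"dz":0,"wx":0,"wy":0,"wz":0},{"gripper":0.3,"dx":0,"dy":0.18,"dz":0,"wx":0,"wy":0,"wz":0}]' 35
python3 -m inch '[{"gripper":0.3,"dx":0,"dy":0,"dz":0,"wx":0,"wy":0,"wz":0},{"gripper":0.3,"dx":0,"dy":0,"dz":-0.015,"wx":0,"wy":0,"wz":0},{"gripper":0.3,"dx":0,"dy":0,"dz":-0.035,"wx":0,"wy":0,"wz":0},{"gripper":0.3,"dx":0,"dy":0,"dz":-0.048,"wx":0,"wy":0,"wz":0},{"gripper":0.3,"dx":0,"dy":0,"dz":-0.05,"wx":0,"wy":0,"wz":0}]' 35
```

```text
clock: 2.7
eef_pos: [430.4, -209.1, 134.0]
eef_rot: [3.141, -0.0, 0.294]
wrist_force: [1.1, 0.6, -3.0]
finger_gap: 53.4
finger_force: 35.0
clock: 3.12
eef_pos: [430.5, -28.2, 134.2]
eef_rot: [3.142, -0.001, 0.296]
wrist_force: [0.8, -0.4, -3.9]
finger_gap: 53.1
finger_force: 35.0
clock: 3.53
eef_pos: [429.9, -30.8, 82.0]
eef_rot: [-3.14, 0.002, 0.295]
wrist_force: [-1.5, -0.2, -4.6]
finger_gap: 53.7
finger_force: 35.0
```

```bash
python3 -m inch '[{"gripper":0.3,"dx":0,"dy":0,"dz":0,"wx":0,"wy":0,"wz":0},{"gripper":0.3,"dx":0,"dy":0,"dz":-0.001,"wx":0,"wy":0,"wz":0},{"gripper":0.3,"dx":0,"dy":0,"dz":-0.002,"wx":0,"wy":0,"wz":0},{"gripper":0.3,"dx":0,"dy":0,"dz":-0.003,"wx":0,"wy":0,"wz":0},{"gripper":0.3,"dx":0,"dy":0,"dz":-0.003,"wx":0,"wy":0,"wz":0}]' 35
python3 -m inch '[{"gripper":0.7,"dx":0,"dy":0,"dz":0,"wx":0,"wy":0,"wz":0},{"gripper":0.8,"dx":0,"dy":0,"dz":0,"wx":0,"wy":0,"wz":0},{"gripper":0.9,"dx":0,"dy":0,"dz":0,"wx":0,"wy":0,"wz":0},{"gripper":1,"dx":0,"dy":0,"dz":0,"wx":0,"wy":0,"wz":0},{"gripper":1,"dx":0,"dy":0,"dz":0,"wx":0,"wy":0,"wz":0}]' 35
python3 -m inch '[{"gripper":1,"dx":0,"dy":0,"dz":0.03,"wx":0,"wy":0,"wz":0},{"gripper":1,"dx":0,"dy":0,"dz":0.07,"wx":0,"wy":0,"wz":0},{"gripper":1,"dx":0,"dy":0,"dz":0.11,"wx":0,"wy":0,"wz":0},{"gripper":1,"dx":0,"dy":0,"dz":0.15,"wx":0,"wy":0,"wz":0},{"gripper":1,"dx":0,"dy":0,"dz":0.18,"wx":0,"wy":0,"wz":0}]' 35
```

```text
clock: 3.95
eef_pos: [431.5, -30.8, 81.3]
eef_rot: [3.141, -0.002, 0.295]
wrist_force: [0.8, 2.3, 3.5]
finger_gap: 53.1
finger_force: 35.0
clock: 4.37
eef_pos: [430.8, -30.8, 80.5]
eef_rot: [3.142, 0.0, 0.295]
wrist_force: [0.5, 0.0, 0.2]
finger_gap: 83.2
finger_force: 0.0
clock: 4.78
eef_pos: [430.9, -30.8, 263.8]
eef_rot: [3.14, -0.002, 0.295]
wrist_force: [0.1, -0.0, 0.3]
finger_gap: 93.9
finger_force: 0.0
```

```bash
python3 -m inch '[{"gripper":1,"dx":0,"dy":0.03,"dz":0,"wx":0,"wy":0,"wz":-4},{"gripper":1,"dx":0,"dy":0.07,"dz":0,"wx":0,"wy":0,"wz":-8},{"gripper":1,"dx":0,"dy":0.11,"dz":0,"wx":0,"wy":0,"wz":-12},{"gripper":1,"dx":0,"dy":0.145,"dz":0,"wx":0,"wy":0,"wz":-16},{"gripper":1,"dx":0,"dy":0.18,"dz":0,"wx":0,"wy":0,"wz":-20}]'
python3 -m inch '[{"gripper":1,"dx":-0.004,"dy":0.04,"dz":0,"wx":0,"wy":0,"wz":0},{"gripper":1,"dx":-0.008,"dy":0.08,"dz":0,"wx":0,"wy":0,"wz":0},{"gripper":1,"dx":-0.008,"dy":0.12,"dz":0,"wx":0,"wy":0,"wz":0},{"gripper":1,"dx":-0.008,"dy":0.155,"dz":0,"wx":0,"wy":0,"wz":0},{"gripper":1,"dx":-0.008,"dy":0.185,"dz":0,"wx":0,"wy":0,"wz":0}]'
python3 -m inch '[{"gripper":1,"dx":0,"dy":0,"dz":0,"wx":0,"wy":0,"wz":0},{"gripper":1,"dx":0,"dy":0,"dz":0,"wx":0,"wy":0,"wz":0},{"gripper":1,"dx":0,"dy":0,"dz":0,"wx":0,"wy":0,"wz":0},{"gripper":1,"dx":0,"dy":0,"dz":0,"wx":0,"wy":0,"wz":0},{"gripper":1,"dx":0,"dy":0,"dz":0,"wx":0,"wy":0,"wz":0}]'
python3 - <<'E'
from h import *
c,im,s=snap('wrist');cv2.imwrite('pics/w3.png',im);print(s['clock'],s['eef_pos'],s['eef_rot'])
hsv=cv2.cvtColor(im,cv2.COLOR_BGR2HSV)
for k in blobs(cv2.inRange(hsv,(105,150,60),(125,255,255)),500):
    p,r=cv2.minEnclosingCircle(k);print(p,r,ray(c,p,160).round(1))
E
```

```text
clock: 5.2
eef_pos: [430.4, 151.1, 260.6]
eef_rot: [-3.141, -0.0, -0.058]
wrist_force: [0.3, -0.4, 0.3]
finger_gap: 94.1
finger_force: 0.0
clock: 5.62
eef_pos: [422.1, 336.6, 260.2]
eef_rot: [3.142, 0.0, -0.053]
wrist_force: [-0.4, -0.4, 0.6]
finger_gap: 93.9
finger_force: 0.0
clock: 6.03
eef_pos: [423.1, 333.3, 260.7]
eef_rot: [-3.141, -0.0, -0.056]
wrist_force: [0.7, -0.4, -1.1]
finger_gap: 94.0
finger_force: 0.0
6.0333 [423.07236514 333.33468805 260.69526936] [-3.14143498e+00 -3.22254408e-04 -5.55672704e-02]
(317.8854675292969, 235.533203125) 30.90778160095215 [428.7 337.5 160. ]
(20.5, 69.0) 42.299625396728516 [571.8 556.4 160. ]
```

View pics/w3.png

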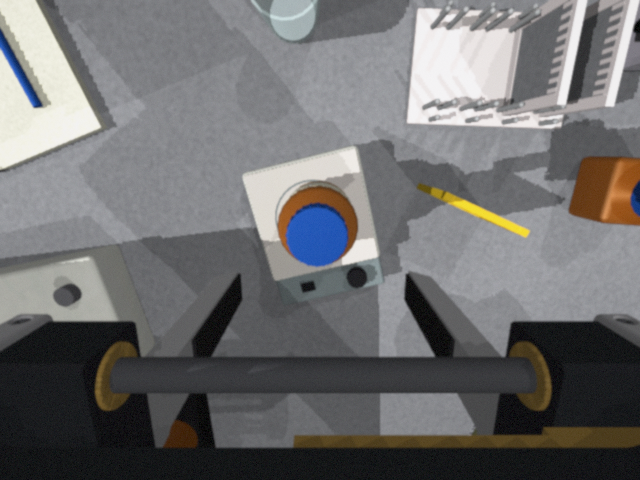

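The picture shows the round bottle on the stirrer with its cap at (318,236) and the plate corners at (244,175), (355,147), (380,258) and (272,281). Grasping it.

```bash
python3 - <<'E'
from h import *
c=cam('wrist');q=np.array([ray(c,p,50)[:2] for p in[(244,175),(355,147),(380,258),(272,281)]]);print(q.round(1).tolist(),q.mean(0),[np.linalg.norm(q[i]-q[i-1]).round() for i in range(4)])
E
python3 -m inch '[{"gripper":1,"dx":0.0055,"dy":0.004,"dz":-0.03,"wx":0,"wy":0,"wz":0},{"gripper":1,"dx":0.0055,"dy":0.004,"dz":-0.065,"wx":0,"wy":0,"wz":0},{"gripper":1,"dx":0.0055,"dy":0.004,"dz":-0.1,"wx":0,"wy":0,"wz":0},{"gripper":1,"dx":0.0055,"dy":0.004,"dz":-0.121,"wx":0,"wy":0,"wz":0},{"gripper":1,"dx":0.0055,"dy":0.004,"dz":-0.121,"wx":0,"wy":0,"wz":0}]' 35
python3 -m inch '[{"gripper":0.8,"dx":0,"dy":0,"dz":0,"wx":0,"wy":0,"wz":0},{"gripper":0.6,"dx":0,"dy":0,"dz":0,"wx":0,"wy":0,"wz":0},{"gripper":0.3,"dx":0,"dy":0,"dz":0,"wx":0,"wy":0,"wz":0},{"gripper":0.3,"dx":0,"dy":0,"dz":0,"wx":0,"wy":0,"wz":0},{"gripper":0.3,"dx":0,"dy":0,"dz":0,"wx":0,"wy":0,"wz":0}]' 35
python3 -m inch '[{"gripper":0.3,"dx":0,"dy":0,"dz":0,"wx":0,"wy":0,"wz":0},{"gripper":0.3,"dx":0,"dy":0,"dz":0,"wx":0,"wy":0,"wz":0},{"gripper":0.3,"dx":0,"dy":0,"dz":0,"wx":0,"wy":0,"wz":0},{"gripper":0.3,"dx":0,"dy":0,"dz":0.01,"wx":0,"wy":0,"wz":0},{"gripper":0.3,"dx":0,"dy":0,"dz":0.03,"wx":0,"wy":0,"wz":0}]' 35
python3 -m inch '[{"gripper":0.3,"dx":0,"dy":0,"dz":0.03,"wx":0,"wy":0,"wz":0},{"gripper":0.3,"dx":0,"dy":0,"dz":0.06,"wx":0,"wy":0,"wz":0},{"gripper":0.3,"dx":0,"dy":0,"dz":0.08,"wx":0,"wy":0,"wz":0},{"gripper":0.3,"dx":0,"dy":0,"dz":0.09,"wx":0,"wy":0,"wz":0},{"gripper":0.3,"dx":0,"dy":0,"dz":0.09,"wx":0,"wy":0,"wz":0}]' 35
```

```text
[[477.5, 421.4], [501.5, 293.2], [368.9, 266.5], [346.1, 401.5]] [423.49342664 345.66506165] [np.float64(133.0), np.float64(130.0), np.float64(135.0), np.float64(137.0)]
clock: 6.5
eef_pos: [426.8, 336.5, 135.3]
eef_rot: [3.137, 0.005, -0.055]
wrist_force: [-0.6, 0.4, -0.5]
finger_gap: 94.0
finger_force: 0.0
clock: 6.92
eef_pos: [428.6, 338.4, 140.5]
eef_rot: [-3.141, -0.001, -0.054]
wrist_force: [-0.9, 0.0, -0.5]
finger_gap: 64.4
finger_force: 0.0
clock: 7.33
eef_pos: [427.2, 337.4, 167.7]
eef_rot: [3.138, 0.004, -0.054]
wrist_force: [0.2, -0.1, -4.5]
finger_gap: 53.4
finger_force: 35.0
clock: 7.75
eef_pos: [428.6, 338.5, 261.4]
eef_rot: [-3.14, -0.002, -0.054]
wrist_force: [-0.3, -0.1, -4.3]
finger_gap: 53.2
finger_force: 35.0
```

```bash
python3 -m inch '[{"gripper":0.3,"dx":0,"dy":-0.03,"dz":0,"wx":0,"wy":0,"wz":0},{"gripper":0.3,"dx":0,"dy":-0.065,"dz":0,"wx":0,"wy":0,"wz":0},{"gripper":0.3,"dx":0,"dy":-0.105,"dz":0,"wx":0,"wy":0,"wz":0},{"gripper":0.3,"dx":0,"dy":-0.145,"dz":0,"wx":0,"wy":0,"wz":0},{"gripper":0.3,"dx":0,"dy":-0.185,"dz":0,"wx":0,"wy":0,"wz":0}]' 35
python3 -m inch '[{"gripper":0.3,"dx":0,"dy":-0.04,"dz":0,"wx":0,"wy":0,"wz":0},{"gripper":0.3,"dx":0,"dy":-0.08,"dz":0,"wx":0,"wy":0,"wz":0},{"gripper":0.3,"dx":0,"dy":-0.12,"dz":0,"wx":0,"wy":0,"wz":0},{"gripper":0.3,"dx":0,"dy":-0.16,"dz":0,"wx":0,"wy":0,"wz":0},{"gripper":0.3,"dx":0,"dy":-0.2,"dz":0,"wx":0,"wy":0,"wz":0}]' 35
python3 -m inch '[{"gripper":0.3,"dx":0,"dy":-0.04,"dz":0,"wx":0,"wy":0,"wz":0},{"gripper":0.3,"dx":0,"dy":-0.08,"dz":0,"wx":0,"wy":0,"wz":0},{"gripper":0.3,"dx":0,"dy":-0.12,"dz":0,"wx":0,"wy":0,"wz":0},{"gripper":0.3,"dx":0,"dy":-0.16,"dz":0,"wx":0,"wy":0,"wz":0},{"gripper":0.3,"dx":0,"dy":-0.2,"dz":0,"wx":0,"wy":0,"wz":0}]' 35
python3 -m inch '[{"gripper":0.3,"dx":0,"dy":-0.04,"dz":0,"wx":0,"wy":0,"wz":0},{"gripper":0.3,"dx":0,"dy":-0.08,"dz":0,"wx":0,"wy":0,"wz":0},{"gripper":0.3,"dx":0,"dy":-0.11,"dz":0,"wx":0,"wy":0,"wz":0},{"gripper":0.3,"dx":0.002,"dy":-0.13,"dz":0,"wx":0,"wy":0,"wz":0},{"gripper":0.3,"dx":0.002,"dy":-0.137,"dz":0,"wx":0,"wy":0,"wz":0}]' 35
python3 -m inch '[{"gripper":0.3,"dx":0,"dy":0,"dz":-0.03,"wx":0,"wy":0,"wz":0},{"gripper":0.3,"dx":0,"dy":0,"dz":-0.07,"wx":0,"wy":0,"wz":0},{"gripper":0.3,"dx":0,"dy":0,"dz":-0.11,"wx":0,"wy":0,"wz":0},{"gripper":0.3,"dx":0,"dy":0,"dz":-0.14,"wx":0,"wy":0,"wz":0},{"gripper":0.3,"dx":0,"dy":0,"dz":-0.15,"wx":0,"wy":0,"wz":0}]' 35
python3 -m inch '[{"gripper":0.3,"dx":0,"dy":0,"dz":0,"wx":0,"wy":0,"wz":0},{"gripper":0.3,"dx":0,"dy":0,"dz":0,"wx":0,"wy":0,"wz":0},{"gripper":0.3,"dx":0,"dy":0,"dz":0,"wx":0,"wy":0,"wz":0},{"gripper":0.3,"dx":0,"dy":0,"dz":0,"wx":0,"wy":0,"wz":0},{"gripper":0.3,"dx":0,"dy":0,"dz":0,"wx":0,"wy":0,"wz":0}]' 35
```

```text
clock: 8.17
eef_pos: [427.2, 151.5, 257.6]
eef_rot: [3.141, 0.003, -0.054]
wrist_force: [1.9, -1.0, -3.8]
finger_gap: 53.1
finger_force: 35.0
clock: 8.58
eef_pos: [427.2, -48.5, 257.9]
eef_rot: [-3.141, 0.002, -0.054]
wrist_force: [1.4, -0.8, -4.1]
finger_gap: 53.2
finger_force: 35.0
clock: 9.0
eef_pos: [427.3, -248.5, 257.7]
eef_rot: [-3.14, 0.002, -0.055]
wrist_force: [1.6, 0.2, -3.7]
finger_gap: 53.2
finger_force: 35.0
clock: 9.42
eef_pos: [429.4, -386.0, 256.7]
eef_rot: [-3.139, 0.003, -0.057]
wrist_force: [-0.5, 0.0, -4.1]
finger_gap: 53.3
finger_force: 35.0
clock: 9.83
eef_pos: [428.3, -381.1, 103.4]
eef_rot: [-3.135, 0.007, -0.054]
wrist_force: [-1.8, 0.9, -5.5]
finger_gap: 53.3
finger_force: 35.0
clock: 10.25
eef_pos: [430.8, -384.2, 111.0]
eef_rot: [3.14, -0.002, -0.054]
wrist_force: [-0.8, 0.3, -5.0]
finger_gap: 53.8
finger_force: 35.0
```

```bash
python3 -m inch '[{"gripper":0.3,"dx":0,"dy":0,"dz":-0.004,"wx":0,"wy":0,"wz":0},{"gripper":0.3,"dx":0,"dy":0,"dz":-0.008,"wx":0,"wy":0,"wz":0},{"gripper":0.3,"dx":0,"dy":0,"dz":-0.011,"wx":0,"wy":0,"wz":0},{"gripper":0.3,"dx":0,"dy":0,"dz":-0.013,"wx":0,"wy":0,"wz":0},{"gripper":0.3,"dx":0,"dy":0,"dz":-0.013,"wx":0,"wy":0,"wz":0}]' 35
python3 -m inch '[{"gripper":0.3,"dx":0,"dy":0,"dz":-0.001,"wx":0,"wy":0,"wz":0},{"gripper":0.3,"dx":0,"dy":0,"dz":-0.002,"wx":0,"wy":0,"wz":0},{"gripper":0.3,"dx":0,"dy":0,"dz":-0.003,"wx":0,"wy":0,"wz":0},{"gripper":0.3,"dx":0,"dy":0,"dz":-0.003,"wx":0,"wy":0,"wz":0},{"gripper":0.3,"dx":0,"dy":0,"dz":-0.003,"wx":0,"wy":0,"wz":0}]' 35
```

```text
clock: 10.67
eef_pos: [430.1, -383.6, 95.7]
eef_rot: [-3.141, 0.001, -0.054]
wrist_force: [0.9, 0.8, -5.1]
finger_gap: 53.3
finger_force: 35.0
clock: 11.08
eef_pos: [430.5, -383.8, 94.1]
eef_rot: [3.141, -0.001, -0.054]
wrist_force: [-1.8, 3.3, 4.3]
finger_gap: 53.8
finger_force: 35.0
```

```bash
python3 -m inch '[{"gripper":0.7,"dx":0,"dy":0,"dz":0,"wx":0,"wy":0,"wz":0},{"gripper":0.8,"dx":0,"dy":0,"dz":0,"wx":0,"wy":0,"wz":0},{"gripper":0.9,"dx":0,"dy":0,"dz":0,"wx":0,"wy":0,"wz":0},{"gripper":1,"dx":0,"dy":0,"dz":0,"wx":0,"wy":0,"wz":0},{"gripper":1,"dx":0,"dy":0,"dz":0,"wx":0,"wy":0,"wz":0}]' 35
python3 -m inch '[{"gripper":1,"dx":0,"dy":0,"dz":0.03,"wx":0,"wy":0,"wz":0},{"gripper":1,"dx":0,"dy":0,"dz":0.06,"wx":0,"wy":0,"wz":0},{"gripper":1,"dx":0,"dy":0,"dz":0.09,"wx":0,"wy":0,"wz":0},{"gripper":1,"dx":0,"dy":0.02,"dz":0.115,"wx":0,"wy":0,"wz":0},{"gripper":1,"dx":0,"dy":0.055,"dz":0.115,"wx":0,"wy":0,"wz":0}]'
python3 -m inch '[{"gripper":1,"dx":0,"dy":0.04,"dz":0,"wx":0,"wy":0,"wz":0},{"gripper":1,"dx":0,"dy":0.08,"dz":0,"wx":0,"wy":0,"wz":0},{"gripper":1,"dx":0,"dy":0.12,"dz":0,"wx":0,"wy":0,"wz":0},{"gripper":1,"dx":0,"dy":0.155,"dz":0,"wx":0,"wy":0,"wz":0},{"gripper":1,"dx":0,"dy":0.19,"dz":0,"wx":0,"wy":0,"wz":0}]'
python3 -m inch '[{"gripper":1,"dx":0,"dy":0.03,"dz":0,"wx":0,"wy":0,"wz":0},{"gripper":1,"dx":0,"dy":0.06,"dz":0,"wx":0,"wy":0,"wz":0},{"gripper":1,"dx":0,"dy":0.09,"dz":0,"wx":0,"wy":0,"wz":0},{"gripper":1,"dx":0,"dy":0.108,"dz":0,"wx":0,"wy":0,"wz":0},{"gripper":1,"dx":0,"dy":0.108,"dz":0,"wx":0,"wy":0,"wz":0}]'
python3 -m inch '[{"gripper":1,"dx":0,"dy":0,"dz":0,"wx":0,"wy":0,"wz":0},{"gripper":1,"dx":0,"dy":0,"dz":0,"wx":0,"wy":0,"wz":0},{"gripper":1,"dx":0,"dy":0,"dz":0,"wx":0,"wy":0,"wz":0},{"gripper":1,"dx":0,"dy":0,"dz":0,"wx":0,"wy":0,"wz":0},{"gripper":1,"dx":0,"dy":0,"dz":0,"wx":0,"wy":0,"wz":0}]'
cat >caps.py <<'E'
from h import *
import sys
n=sys.argv[1];z=float(sys.argv[2])
c,im,s=snap(n);print(s['clock'],np.round(s['eef_pos'],1),np.round(s['eef_rot'],3))
hsv=cv2.cvtColor(im,cv2.COLOR_BGR2HSV);cv2.imwrite(sys.argv[3],im)
for k in blobs(cv2.inRange(hsv,(105,150,60),(125,255,255)),60):
    p,r=cv2.minEnclosingCircle(k);print(np.round(p),round(r,1),ray(c,p,z).round(1))
E
python3 caps.py wrist 100 pics/w4.png; python3 caps.py top 114 pics/t4.png
```

```text
clock: 11.5
eef_pos: [430.3, -383.8, 93.4]
eef_rot: [3.142, 0.0, -0.054]
wrist_force: [-0.1, -0.4, -0.0]
finger_gap: 83.2
finger_force: 0.0
clock: 11.92
eef_pos: [431.2, -331.0, 213.2]
eef_rot: [3.137, -0.006, -0.057]
wrist_force: [0.7, -0.3, 0.4]
finger_gap: 94.3
finger_force: 0.0
clock: 12.33
eef_pos: [429.9, -137.1, 208.6]
eef_rot: [3.141, -0.001, -0.054]
wrist_force: [0.5, -0.1, -0.1]
finger_gap: 94.4
finger_force: 0.0
clock: 12.75
eef_pos: [430.2, -28.3, 208.7]
eef_rot: [-3.141, -0.001, -0.051]
wrist_force: [-0.0, -0.6, -0.5]
finger_gap: 94.2
finger_force: 0.0
clock: 13.17
eef_pos: [430.3, -31.4, 208.4]
eef_rot: [3.142, 0.0, -0.055]
wrist_force: [-0.4, 0.1, 0.2]
finger_gap: 93.8
finger_force: 0.0
13.1667 [430.3 -31.4 208.4] [ 3.142  0.    -0.055]
[322. 234.] 30.2 [434.8 -30.7 100. ]
13.2167 [430.3 -31.3 208.4] [ 3.142  0.    -0.055]
[ 32. 450.] 11.5 [145.8 612.5 114. ]
[472. 319.] 12.0 [ 426.7 -384.3  114. ]
[472. 232.] 26.4 [ 632.6 -393.8  114. ]
[449. 216.] 6.4 [ 670.1 -339.6  114. ]
[481. 211.] 13.3 [ 681.7 -417.4  114. ]
[579. 225.] 35.9 [ 646.9 -651.   114. ]
```

```bash
python3 -m inch '[{"gripper":1,"dx":0.003,"dy":0,"dz":-0.03,"wx":0,"wy":0,"wz":0},{"gripper":1,"dx":0.003,"dy":0,"dz":-0.065,"wx":0,"wy":0,"wz":0},{"gripper":1,"dx":0.003,"dy":0,"dz":-0.1,"wx":0,"wy":0,"wz":0},{"gripper":1,"dx":0.003,"dy":0,"dz":-0.12,"wx":0,"wy":0,"wz":0},{"gripper":1,"dx":0.003,"dy":0,"dz":-0.127,"wx":0,"wy":0,"wz":0}]' 35
python3 -m inch '[{"gripper":0.8,"dx":0,"dy":0,"dz":0,"wx":0,"wy":0,"wz":0},{"gripper":0.6,"dx":0,"dy":0,"dz":0,"wx":0,"wy":0,"wz":0},{"gripper":0.3,"dx":0,"dy":0,"dz":0,"wx":0,"wy":0,"wz":0},{"gripper":0.3,"dx":0,"dy":0,"dz":0,"wx":0,"wy":0,"wz":0},{"gripper":0.3,"dx":0,"dy":0,"dz":0,"wx":0,"wy":0,"wz":0}]' 35
python3 -m inch '[{"gripper":0.3,"dx":0,"dy":0,"dz":0,"wx":0,"wy":0,"wz":0},{"gripper":0.3,"dx":0,"dy":0,"dz":0,"wx":0,"wy":0,"wz":0},{"gripper":0.3,"dx":0,"dy":0,"dz":0,"wx":0,"wy":0,"wz":0},{"gripper":0.3,"dx":0,"dy":0,"dz":0.01,"wx":0,"wy":0,"wz":0},{"gripper":0.3,"dx":0,"dy":0,"dz":0.03,"wx":0,"wy":0,"wz":0}]' 35
python3 -m inch '[{"gripper":0.3,"dx":0,"dy":0,"dz":0.035,"wx":0,"wy":0,"wz":0},{"gripper":0.3,"dx":0,"dy":0,"dz":0.07,"wx":0,"wy":0,"wz":0},{"gripper":0.3,"dx":0,"dy":0,"dz":0.105,"wx":0,"wy":0,"wz":0},{"gripper":0.3,"dx":0,"dy":0.01,"dz":0.13,"wx":0,"wy":0,"wz":0},{"gripper":0.3,"dx":0,"dy":0.03,"dz":0.13,"wx":0,"wy":0,"wz":0}]' 35
python3 -m inch '[{"gripper":0.3,"dx":0,"dy":0.035,"dz":0,"wx":0,"wy":0,"wz":0},{"gripper":0.3,"dx":0,"dy":0.075,"dz":0,"wx":0,"wy":0,"wz":0},{"gripper":0.3,"dx":0,"dy":0.115,"dz":0,"wx":0,"wy":0,"wz":0},{"gripper":0.3,"dx":0,"dy":0.155,"dz":0,"wx":0,"wy":0,"wz":0},{"gripper":0.3,"dx":0,"dy":0.195,"dz":0,"wx":0,"wy":0,"wz":0}]' 35
python3 -m inch '[{"gripper":0.3,"dx":-0.003,"dy":0.04,"dz":0,"wx":0,"wy":0,"wz":0},{"gripper":0.3,"dx":-0.007,"dy":0.08,"dz":0,"wx":0,"wy":0,"wz":0},{"gripper":0.3,"dx":-0.01,"dy":0.115,"dz":0,"wx":0,"wy":0,"wz":0},{"gripper":0.3,"dx":-0.01,"dy":0.14,"dz":0,"wx":0,"wy":0,"wz":0},{"gripper":0.3,"dx":-0.01,"dy":0.152,"dz":0,"wx":0,"wy":0,"wz":0}]' 35
python3 -m inch '[{"gripper":0.3,"dx":0,"dy":0,"dz":-0.02,"wx":0,"wy":0,"wz":0},{"gripper":0.3,"dx":0,"dy":0,"dz":-0.05,"wx":0,"wy":0,"wz":0},{"gripper":0.3,"dx":0,"dy":0,"dz":-0.075,"wx":0,"wy":0,"wz":0},{"gripper":0.3,"dx":0,"dy":0,"dz":-0.09,"wx":0,"wy":0,"wz":0},{"gripper":0.3,"dx":0,"dy":0,"dz":-0.09,"wx":0,"wy":0,"wz":0}]' 35
python3 -m inch '[{"gripper":0.3,"dx":0,"dy":0,"dz":0,"wx":0,"wy":0,"wz":0},{"gripper":0.3,"dx":0,"dy":0,"dz":0,"wx":0,"wy":0,"wz":0},{"gripper":0.3,"dx":0,"dy":0,"dz":0,"wx":0,"wy":0,"wz":0},{"gripper":0.3,"dx":0,"dy":0,"dz":0,"wx":0,"wy":0,"wz":0},{"gripper":0.3,"dx":0,"dy":0,"dz":0,"wx":0,"wy":0,"wz":0}]' 35
```

```text
clock: 13.68
eef_pos: [431.8, -30.7, 78.6]
eef_rot: [-3.141, 0.005, -0.055]
wrist_force: [-0.6, -0.2, 0.5]
finger_gap: 93.7
finger_force: 0.0
clock: 14.1
eef_pos: [433.8, -30.8, 82.4]
eef_rot: [3.141, -0.002, -0.054]
wrist_force: [-0.3, -0.2, 0.5]
finger_gap: 63.8
finger_force: 0.0
clock: 14.52
eef_pos: [431.8, -30.6, 110.4]
eef_rot: [-3.141, 0.005, -0.054]
wrist_force: [-0.2, -1.0, -4.7]
finger_gap: 53.1
finger_force: 35.0
clock: 14.93
eef_pos: [434.6, -1.6, 246.9]
eef_rot: [3.141, -0.007, -0.056]
wrist_force: [1.8, 0.1, -3.5]
finger_gap: 53.7
finger_force: 35.0
clock: 15.35
eef_pos: [432.5, 196.0, 241.8]
eef_rot: [3.141, 0.0, -0.054]
wrist_force: [0.3, -0.0, -4.6]
finger_gap: 53.7
finger_force: 35.0
clock: 15.77
eef_pos: [422.3, 348.7, 241.2]
eef_rot: [3.141, 0.001, -0.052]
wrist_force: [-0.1, -1.1, -4.2]
finger_gap: 53.1
finger_force: 35.0
clock: 16.18
eef_pos: [422.1, 344.7, 148.3]
eef_rot: [3.138, 0.005, -0.055]
wrist_force: [0.3, -0.0, -4.6]
finger_gap: 53.0
finger_force: 35.0
clock: 16.6
eef_pos: [423.5, 346.3, 152.2]
eef_rot: [-3.141, -0.001, -0.054]
wrist_force: [-0.9, 0.3, -3.7]
finger_gap: 53.3
finger_force: 35.0
```

```bash
python3 -m inch '[{"gripper":0.3,"dx":0,"dy":0,"dz":-0.005,"wx":0,"wy":0,"wz":0},{"gripper":0.3,"dx":0,"dy":0,"dz":-0.010,"wx":0,"wy":0,"wz":0},{"gripper":0.3,"dx":0,"dy":0,"dz":-0.014,"wx":0,"wy":0,"wz":0},{"gripper":0.3,"dx":0,"dy":0,"dz":-0.017,"wx":0,"wy":0,"wz":0},{"gripper":0.3,"dx":0,"dy":0,"dz":-0.017,"wx":0,"wy":0,"wz":0}]' 35
python3 -m inch '[{"gripper":0.3,"dx":0,"dy":0,"dz":-0.001,"wx":0,"wy":0,"wz":0},{"gripper":0.3,"dx":0,"dy":0,"dz":-0.002,"wx":0,"wy":0,"wz":0},{"gripper":0.3,"dx":0,"dy":0,"dz":-0.003,"wx":0,"wy":0,"wz":0},{"gripper":0.3,"dx":0,"dy":0,"dz":-0.003,"wx":0,"wy":0,"wz":0},{"gripper":0.3,"dx":0,"dy":0,"dz":-0.003,"wx":0,"wy":0,"wz":0}]' 35
```

```text
clock: 17.02
eef_pos: [423.0, 346.0, 133.4]
eef_rot: [3.141, 0.001, -0.054]
wrist_force: [-0.2, -0.8, -4.3]
finger_gap: 53.6
finger_force: 35.0
clock: 17.43
eef_pos: [423.4, 346.4, 132.0]
eef_rot: [-3.141, -0.001, -0.054]
wrist_force: [-2.1, -0.3, 2.0]
finger_gap: 53.2
finger_force: 35.0
```

```bash
python3 -m inch '[{"gripper":0.7,"dx":0,"dy":0,"dz":0,"wx":0,"wy":0,"wz":0},{"gripper":0.8,"dx":0,"dy":0,"dz":0,"wx":0,"wy":0,"wz":0},{"gripper":0.9,"dx":0,"dy":0,"dz":0,"wx":0,"wy":0,"wz":0},{"gripper":1,"dx":0,"dy":0,"dz":0,"wx":0,"wy":0,"wz":0},{"gripper":1,"dx":0,"dy":0,"dz":0,"wx":0,"wy":0,"wz":0}]' 35
python3 -m inch '[{"gripper":1,"dx":0,"dy":0,"dz":0.03,"wx":0,"wy":0,"wz":0},{"gripper":1,"dx":0,"dy":0,"dz":0.07,"wx":0,"wy":0,"wz":0},{"gripper":1,"dx":0,"dy":0,"dz":0.11,"wx":0,"wy":0,"wz":0},{"gripper":1,"dx":0,"dy":0,"dz":0.14,"wx":0,"wy":0,"wz":0},{"gripper":1,"dx":0,"dy":0,"dz":0.15,"wx":0,"wy":0,"wz":0}]'
python3 -m inch '[{"gripper":0.4,"dx":0.015,"dy":-0.025,"dz":0,"wx":0,"wy":0,"wz":0},{"gripper":0.4,"dx":0.033,"dy":-0.05,"dz":0,"wx":0,"wy":0,"wz":0},{"gripper":0.4,"dx":0.052,"dy":-0.08,"dz":0,"wx":0,"wy":0,"wz":0},{"gripper":0.4,"dx":0.07,"dy":-0.11,"dz":0,"wx":0,"wy":0,"wz":0},{"gripper":0.4,"dx":0.09,"dy":-0.14,"dz":0,"wx":0,"wy":0,"wz":0}]'
python3 -m inch '[{"gripper":0.4,"dx":0.017,"dy":-0.025,"dz":0,"wx":0,"wy":0,"wz":0},{"gripper":0.4,"dx":0.035,"dy":-0.05,"dz":0,"wx":0,"wy":0,"wz":0},{"gripper":0.4,"dx":0.05,"dy":-0.075,"dz":0,"wx":0,"wy":0,"wz":0},{"gripper":0.4,"dx":0.055,"dy":-0.085,"dz":0,"wx":0,"wy":0,"wz":0},{"gripper":0.4,"dx":0.055,"dy":-0.085,"dz":0,"wx":0,"wy":0,"wz":0}]'
python3 -m inch '[{"gripper":0.4,"dx":0,"dy":0,"dz":0,"wx":0,"wy":0,"wz":0},{"gripper":0.4,"dx":0,"dy":0,"dz":0,"wx":0,"wy":0,"wz":0},{"gripper":0.4,"dx":0,"dy":0,"dz":0,"wx":0,"wy":0,"wz":0},{"gripper":0.4,"dx":0,"dy":0,"dz":0,"wx":0,"wy":0,"wz":0},{"gripper":0.4,"dx":0,"dy":0,"dz":0,"wx":0,"wy":0,"wz":0}]'
python3 caps.py wrist 100 pics/w5.png; python3 caps.py top 150 pics/t5.png
```

```text
clock: 17.85
eef_pos: [423.3, 346.2, 131.4]
eef_rot: [-3.142, -0.0, -0.054]
wrist_force: [-0.3, 0.1, 0.7]
finger_gap: 83.1
finger_force: 0.0
clock: 18.27
eef_pos: [424.1, 346.8, 286.6]
eef_rot: [-3.137, -0.005, -0.054]
wrist_force: [0.5, 0.1, 0.1]
finger_gap: 94.2
finger_force: 0.0
clock: 18.68
eef_pos: [513.7, 204.8, 280.9]
eef_rot: [3.141, 0.001, -0.054]
wrist_force: [0.8, 0.5, 0.0]
finger_gap: 63.9
finger_force: 0.0
clock: 19.1
eef_pos: [568.9, 119.4, 280.5]
eef_rot: [3.141, 0.001, -0.057]
wrist_force: [-0.5, 0.2, 0.3]
finger_gap: 37.5
finger_force: 0.0
clock: 19.52
eef_pos: [568.0, 122.0, 281.6]
eef_rot: [-3.142, -0.0, -0.053]
wrist_force: [0.5, -1.3, 0.4]
finger_gap: 37.6
finger_force: 0.0
19.5167 [568.  122.  281.6] [-3.142 -0.    -0.053]
[122. 350.] 17.3 [421.  376.5 100. ]
[381.  63.] 52.0 [724.1  57.1 100. ]
19.5667 [568.1 121.8 281.6] [-3.142 -0.    -0.053]
[ 32. 450.] 11.5 [154.7 595.7 150. ]
[153. 326.] 11.6 [419.6 343.4 150. ]
[471. 320.] 12.3 [ 425.5 -371.8  150. ]
[472. 232.] 25.9 [ 627.8 -383.4  150. ]
[449. 216.] 6.4 [ 664.2 -329.5  150. ]
[481. 211.] 13.3 [ 675.5 -405.1  150. ]
[579. 225.] 35.9 [ 641.7 -632.1  150. ]
```

View pics/w5.png

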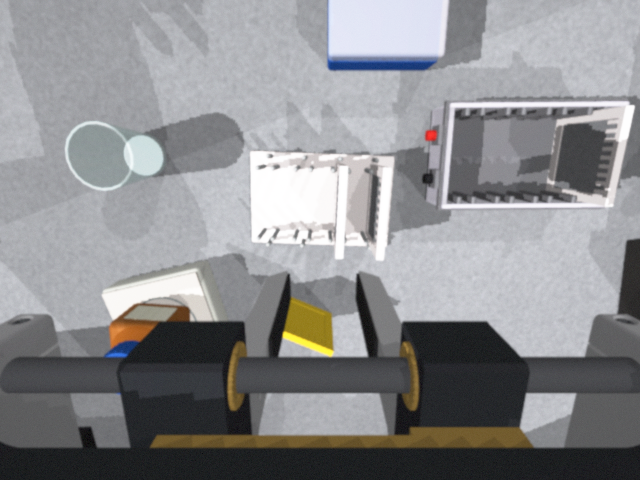

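The view shows the rack at (320,198) with fresh cassette tops at x≈341 and x≈382. The tank is at right (535,155) with the used cassette at its right end (615,155). The square bottle stands on the stirrer. Next is a close crop for the exact tops and corners.

```bash
python3 - <<'E'
import cv2
im=cv2.imread('pics/w5.png');cv2.imwrite('pics/c5.png',cv2.resize(im[140:270,240:400],None,fx=4,fy=4,interpolation=cv2.INTER_CUBIC))
E
```

```text
(no output)
```

View pics/c5.png

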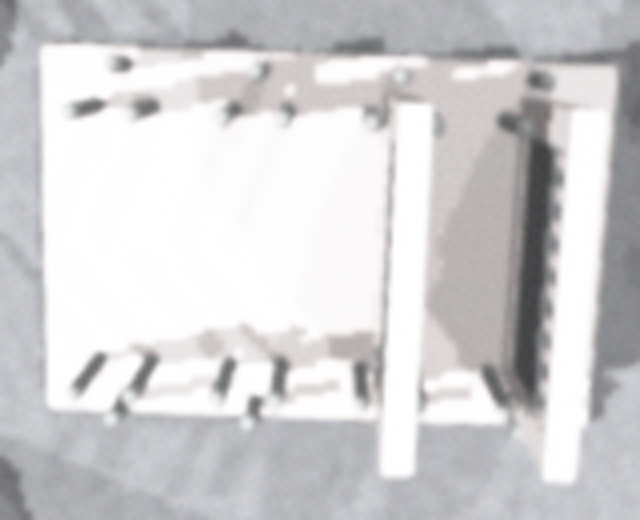

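The crop shows the cassette top corners at (398,103)-(414,476) and (570,107)-(577,484), and the rack base corners at (42,45), (616,64) and (48,410), with the fourth near (590,428).

```bash
python3 - <<'E'
from h import *
c=cam('wrist');f=lambda ps,z:np.array([ray(c,(240+x/4,140+y/4),z)[:2] for x,y in ps])
for n,ps in(('g1',[(398,103),(432,103),(414,476),(381,476)]),('g0',[(570,107),(605,107),(577,484),(543,484)])):
    q=f(ps,108);a=(q[0]+q[1])/2;b=(q[2]+q[3])/2;d=a-b;print(n,q.mean(0).round(1),'len',np.linalg.norm(d).round(1),'yaw',np.arctan2(d[1],d[0]).round(3),'w',np.linalg.norm(q[0]-q[1]).round(1))
q=f([(42,45),(616,64),(590,428),(48,410)],8);a,b,cc,d=q
ctr=q.mean(0);print('rack',ctr,[np.linalg.norm(v).round(1) for v in(a-b,b-cc,cc-d,d-a)],'yaw',np.arctan2(-(a-b)[0],(a-b)[1]),np.arctan2(-(d-cc)[0],(d-cc)[1]),np.arctan2((a-d)[1],(a-d)[0]))
for w in (-.06,-.08):
  for k in range(4): print(w,k,(ctr+(-67.5+45*k)*np.array([-np.sin(w),np.cos(w)])).round(1))
f=lambda ps,z:np.array([ray(c,p,z)[:2] for p in ps])
q=f([(447,101),(632,103),(613,208),(442,208)],70);print('tank',q.round(),q.mean(0))
E
```

```text
g1 [577.9 101.4] len 101.0 yaw -0.085 w 8.8
g0 [573.9  56.8] len 102.3 yaw -0.078 w 9.0
rack [579.09806076 123.78263884] [np.float64(188.3), np.float64(124.4), np.float64(190.8), np.float64(123.9)] yaw -0.0847677122517178 -0.08711017493791728 -0.09157914379900661
-0.06 0 [575.1  56.4]
-0.06 1 [577.7 101.3]
-0.06 2 [580.4 146.2]
-0.06 3 [583.1 191.2]
-0.08 0 [573.7  56.5]
-0.08 1 [577.3 101.4]
-0.08 2 [580.9 146.2]
-0.08 3 [584.5 191.1]
tank [[ 690.  -20.]
 [ 677. -221.]
 [ 561. -220.]
 [ 572.  -19.]] [ 624.87645087 -120.13574072]
```

```bash
python3 -m inch '[{"gripper":0.4,"dx":0.01,"dy":-0.03,"dz":0,"wx":0,"wy":0,"wz":0},{"gripper":0.4,"dx":0.02,"dy":-0.06,"dz":0,"wx":0,"wy":0,"wz":0},{"gripper":0.4,"dx":0.03,"dy":-0.095,"dz":0,"wx":0,"wy":0,"wz":0},{"gripper":0.4,"dx":0.04,"dy":-0.13,"dz":0,"wx":0,"wy":0,"wz":0},{"gripper":0.4,"dx":0.045,"dy":-0.165,"dz":0,"wx":0,"wy":0,"wz":0}]'
python3 -m inch '[{"gripper":0.4,"dx":0.001,"dy":-0.035,"dz":0,"wx":0,"wy":0,"wz":0},{"gripper":0.4,"dx":0.003,"dy":-0.06,"dz":0,"wx":0,"wy":0,"wz":0},{"gripper":0.4,"dx":0.005,"dy":-0.077,"dz":0,"wx":0,"wy":0,"wz":0},{"gripper":0.4,"dx":0.005,"dy":-0.077,"dz":0,"wx":0,"wy":0,"wz":0},{"gripper":0.4,"dx":0.005,"dy":-0.077,"dz":0,"wx":0,"wy":0,"wz":0}]'
python3 -m inch '[{"gripper":0.4,"dx":0,"dy":0,"dz":0,"wx":0,"wy":0,"wz":0},{"gripper":0.4,"dx":0,"dy":0,"dz":0,"wx":0,"wy":0,"wz":0},{"gripper":0.4,"dx":0,"dy":0,"dz":0,"wx":0,"wy":0,"wz":0},{"gripper":0.4,"dx":0,"dy":0,"dz":0,"wx":0,"wy":0,"wz":0},{"gripper":0.4,"dx":0,"dy":0,"dz":0,"wx":0,"wy":0,"wz":0}]'
python3 - <<'E'
from h import *
c,im,s=snap('wrist');cv2.imwrite('pics/w6.png',im);print(s['clock'],s['eef_pos'],s['eef_rot'])
cor=[proj(c,(623.2+x*.999+y*.04,-118-.04*x+y*.999,70)) for x,y in[(58,96),(58,-96),(-58,-96),(-58,96)]];print(np.round(cor).tolist())
p=np.mean(cor,0);x0=int(p[0])-115;y0=int(p[1])-80;print(x0,y0)
cv2.imwrite('pics/c6.png',cv2.resize(im[y0:y0+165,x0:x0+230],None,fx=3.4,fy=3.4,interpolation=cv2.INTER_CUBIC))
E
```

```text
clock: 20.03
eef_pos: [613.7, -45.2, 281.3]
eef_rot: [-3.142, 0.0, -0.054]
wrist_force: [0.9, -0.2, -0.7]
finger_gap: 37.4
finger_force: 0.0
clock: 20.45
eef_pos: [618.2, -121.1, 281.2]
eef_rot: [-3.141, 0.0, -0.056]
wrist_force: [0.5, 1.0, -0.0]
finger_gap: 37.2
finger_force: 0.0
clock: 20.87
eef_pos: [618.3, -120.2, 281.6]
eef_rot: [3.142, -0.0, -0.054]
wrist_force: [-0.1, 0.6, -0.6]
finger_gap: 37.6
finger_force: 0.0
20.8667 [ 618.34687663 -120.23112155  281.57144336] [ 3.14159005e+00 -2.04155057e-04 -5.35958883e-02]
[[236.0, 164.0], [404.0, 162.0], [400.0, 259.0], [244.0, 261.0]]
205 131
```

View pics/c6.png

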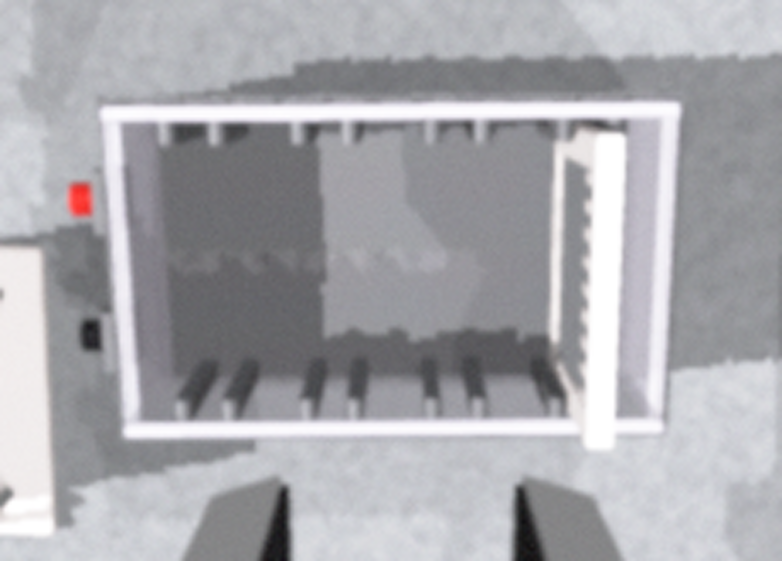

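The crop shows the tank rim corners at (101,107), (681,102), (664,433) and (125,438). The used cassette top is at (593..625,130) to (584..615,446), and the rib pairs of the three empty slots are visible.

```bash
python3 - <<'E'
from h import *
c=cam('wrist');f=lambda ps,z:np.array([ray(c,(205+x/3.4,131+y/3.4),z)[:2] for x,y in ps])
q=f([(593,130),(625,130),(615,446),(584,446)],108);a=(q[0]+q[1])/2;b=(q[2]+q[3])/2;d=a-b;print('used',q.mean(0).round(1),'len',np.linalg.norm(d).round(1),'yaw',np.arctan2(d[1],d[0]).round(3))
q=f([(101,107),(681,102),(664,433),(125,438)],70);a,b,cc,d=q;ctr=q.mean(0)
w=np.mean([np.arctan2(-(a-b)[0],(a-b)[1]),np.arctan2(-(d-cc)[0],(d-cc)[1])]);print('tank',ctr,[np.linalg.norm(v).round(1) for v in(a-b,b-cc,cc-d,d-a)],w)
for k in range(4): print(k,(ctr+(-67.5+45*k)*np.array([-np.sin(w),np.cos(w)])).round(1))
q=f([(190,135),(207,405),(322,135),(332.5,405),(456,135),(454.5,405)],70);print('ribs mid',((q[0::2]+q[1::2])/2).round(1).tolist())
E
```

```text
used [ 622.2 -184.6] len 101.2 yaw -0.036
tank [ 624.55137753 -117.67374706] [np.float64(194.3), np.float64(116.3), np.float64(194.8), np.float64(116.6)] -0.04375194917223989
0 [ 621.6 -185.1]
1 [ 623.6 -140.2]
2 [625.5 -95.2]
3 [627.5 -50.2]
ribs mid [[628.9, -50.3], [626.5, -95.1], [624.1, -139.5]]
```

```bash
python3 -m inch '[{"gripper":0.25,"dx":0.001,"dy":-0.02,"dz":0,"wx":0,"wy":0,"wz":0},{"gripper":0.25,"dx":0.002,"dy":-0.04,"dz":0,"wx":0,"wy":0,"wz":0},{"gripper":0.25,"dx":0.0035,"dy":-0.06,"dz":0,"wx":0,"wy":0,"wz":0},{"gripper":0.25,"dx":0.0035,"dy":-0.0645,"dz":0,"wx":0,"wy":0,"wz":0},{"gripper":0.25,"dx":0.0035,"dy":-0.0645,"dz":0,"wx":0,"wy":0,"wz":0.6}]'
python3 -m inch '[{"gripper":0.25,"dx":0,"dy":0,"dz":-0.03,"wx":0,"wy":0,"wz":0},{"gripper":0.25,"dx":0,"dy":0,"dz":-0.07,"wx":0,"wy":0,"wz":0},{"gripper":0.25,"dx":0,"dy":0,"dz":-0.11,"wx":0,"wy":0,"wz":0},{"gripper":0.25,"dx":0,"dy":0,"dz":-0.14,"wx":0,"wy":0,"wz":0},{"gripper":0.25,"dx":0,"dy":0,"dz":-0.15,"wx":0,"wy":0,"wz":0}]'
python3 -m inch '[{"gripper":0.25,"dx":0,"dy":0,"dz":0,"wx":0,"wy":0,"wz":0},{"gripper":0.25,"dx":0,"dy":0,"dz":0,"wx":0,"wy":0,"wz":0},{"gripper":0.25,"dx":0,"dy":0,"dz":0,"wx":0,"wy":0,"wz":0},{"gripper":0.25,"dx":0,"dy":0,"dz":0,"wx":0,"wy":0,"wz":0},{"gripper":0.25,"dx":0,"dy":0,"dz":0,"wx":0,"wy":0,"wz":0}]'
```

```text
clock: 21.33
eef_pos: [621.6, -186.2, 281.1]
eef_rot: [-3.141, 0.0, -0.045]
wrist_force: [-0.2, 0.1, 0.7]
finger_gap: 23.2
finger_force: 0.0
clock: 21.75
eef_pos: [620.0, -183.4, 126.5]
eef_rot: [-3.139, 0.006, -0.042]
wrist_force: [1.5, -0.1, -0.6]
finger_gap: 23.7
finger_force: 0.0
clock: 22.17
eef_pos: [622.4, -185.4, 133.2]
eef_rot: [3.141, -0.002, -0.044]
wrist_force: [-0.2, 0.3, -0.5]
finger_gap: 23.5
finger_force: 0.0
```

```bash
python3 -m inch '[{"gripper":0.25,"dx":0,"dy":0,"dz":-0.012,"wx":0,"wy":0,"wz":0},{"gripper":0.25,"dx":0,"dy":0,"dz":-0.024,"wx":0,"wy":0,"wz":0},{"gripper":0.25,"dx":0,"dy":0,"dz":-0.036,"wx":0,"wy":0,"wz":0},{"gripper":0.25,"dx":0,"dy":0,"dz":-0.046,"wx":0,"wy":0,"wz":0},{"gripper":0.25,"dx":0,"dy":0,"dz":-0.050,"wx":0,"wy":0,"wz":0}]' 25
python3 -m inch '[{"gripper":0.15,"dx":0,"dy":0,"dz":0,"wx":0,"wy":0,"wz":0},{"gripper":0,"dx":0,"dy":0,"dz":0,"wx":0,"wy":0,"wz":0},{"gripper":0,"dx":0,"dy":0,"dz":0,"wx":0,"wy":0,"wz":0},{"gripper":0,"dx":0,"dy":0,"dz":0,"wx":0,"wy":0,"wz":0},{"gripper":0,"dx":0,"dy":0,"dz":0,"wx":0,"wy":0,"wz":0}]' 25
python3 -m inch '[{"gripper":0,"dx":0,"dy":0,"dz":0,"wx":0,"wy":0,"wz":0},{"gripper":0,"dx":0,"dy":0,"dz":0.005,"wx":0,"wy":0,"wz":0},{"gripper":0,"dx":0,"dy":0,"dz":0.02,"wx":0,"wy":0,"wz":0},{"gripper":0,"dx":0,"dy":0,"dz":0.04,"wx":0,"wy":0,"wz":0},{"gripper":0,"dx":0,"dy":0,"dz":0.06,"wx":0,"wy":0,"wz":0}]' 25
```

```text
clock: 22.58
eef_pos: [620.9, -185.0, 78.7]
eef_rot: [-3.141, 0.003, -0.044]
wrist_force: [-0.9, -0.3, -0.3]
finger_gap: 23.6
finger_force: 0.0
clock: 23.0
eef_pos: [621.9, -185.3, 81.9]
eef_rot: [3.141, -0.001, -0.044]
wrist_force: [-0.6, 0.0, 0.9]
finger_gap: 7.7
finger_force: 25.0
clock: 23.42
eef_pos: [621.6, -185.2, 142.3]
eef_rot: [-3.141, 0.001, -0.044]
wrist_force: [-0.1, -0.2, -1.1]
finger_gap: 8.4
finger_force: 25.0
```

```bash
python3 -m inch '[{"gripper":0,"dx":0,"dy":0,"dz":0.03,"wx":0,"wy":0,"wz":0},{"gripper":0,"dx":0,"dy":0,"dz":0.06,"wx":0,"wy":0,"wz":0},{"gripper":0,"dx":0,"dy":0.01,"dz":0.075,"wx":0,"wy":0,"wz":0},{"gripper":0,"dx":0,"dy":0.03,"dz":0.075,"wx":0,"wy":0,"wz":0},{"gripper":0,"dx":-0.004,"dy":0.06,"dz":0.075,"wx":0,"wy":0,"wz":0}]' 25
python3 -m inch '[{"gripper":0,"dx":-0.004,"dy":0.035,"dz":0,"wx":0,"wy":0,"wz":-0.5},{"gripper":0,"dx":-0.008,"dy":0.07,"dz":0,"wx":0,"wy":0,"wz":-1},{"gripper":0,"dx":-0.012,"dy":0.105,"dz":0,"wx":0,"wy":0,"wz":-1.5},{"gripper":0,"dx":-0.016,"dy":0.14,"dz":0,"wx":0,"wy":0,"wz":-2},{"gripper":0,"dx":-0.02,"dy":0.175,"dz":0,"wx":0,"wy":0,"wz":-2.3}]' 25
python3 -m inch '[{"gripper":0,"dx":-0.004,"dy":0.035,"dz":0,"wx":0,"wy":0,"wz":0},{"gripper":0,"dx":-0.008,"dy":0.07,"dz":0,"wx":0,"wy":0,"wz":0},{"gripper":0,"dx":-0.012,"dy":0.1,"dz":0,"wx":0,"wy":0,"wz":0},{"gripper":0,"dx":-0.013,"dy":0.125,"dz":0,"wx":0,"wy":0,"wz":0},{"gripper":0,"dx":-0.013,"dy":0.14,"dz":0,"wx":0,"wy":0,"wz":0}]' 25
python3 -m inch '[{"gripper":0,"dx":0,"dy":0,"dz":0,"wx":0,"wy":0,"wz":0},{"gripper":0,"dx":0,"dy":0,"dz":0,"wx":0,"wy":0,"wz":0},{"gripper":0,"dx":0,"dy":0,"dz":0,"wx":0,"wy":0,"wz":0},{"gripper":0,"dx":0,"dy":0,"dz":0,"wx":0,"wy":0,"wz":0},{"gripper":0,"dx":0,"dy":0,"dz":0,"wx":0,"wy":0,"wz":0}]' 25
```

```text
clock: 23.83
eef_pos: [618.1, -126.2, 217.9]
eef_rot: [3.141, -0.002, -0.046]
wrist_force: [0.1, -0.3, -0.7]
finger_gap: 8.0
finger_force: 25.0
clock: 24.25
eef_pos: [597.3, 51.4, 217.0]
eef_rot: [-3.141, -0.001, -0.085]
wrist_force: [0.7, -0.5, -0.1]
finger_gap: 8.0
finger_force: 25.0
clock: 24.67
eef_pos: [584.2, 192.3, 217.0]
eef_rot: [-3.141, -0.0, -0.082]
wrist_force: [-0.5, -0.3, -0.7]
finger_gap: 8.1
finger_force: 25.0
clock: 25.08
eef_pos: [585.0, 188.6, 216.5]
eef_rot: [3.142, -0.0, -0.085]
wrist_force: [-1.2, -0.1, -0.4]
finger_gap: 8.0
finger_force: 25.0
```

```bash
python3 -m inch '[{"gripper":0,"dx":0,"dy":0.002,"dz":-0.015,"wx":0,"wy":0,"wz":0},{"gripper":0,"dx":0,"dy":0.002,"dz":-0.035,"wx":0,"wy":0,"wz":0},{"gripper":0,"dx":0,"dy":0.002,"dz":-0.055,"wx":0,"wy":0,"wz":0},{"gripper":0,"dx":0,"dy":0.002,"dz":-0.065,"wx":0,"wy":0,"wz":0},{"gripper":0,"dx":0,"dy":0.002,"dz":-0.07,"wx":0,"wy":0,"wz":0}]' 25
python3 -m inch '[{"gripper":0,"dx":0,"dy":0,"dz":0,"wx":0,"wy":0,"wz":0},{"gripper":0,"dx":0,"dy":0,"dz":0,"wx":0,"wy":0,"wz":0},{"gripper":0,"dx":0,"dy":0,"dz":0,"wx":0,"wy":0,"wz":0},{"gripper":0,"dx":0,"dy":0,"dz":0,"wx":0,"wy":0,"wz":0},{"gripper":0,"dx":0,"dy":0,"dz":0,"wx":0,"wy":0,"wz":0}]' 25
python3 - <<'E'
from h import *
c,im,s=snap('wrist');print(s['eef_pos'],s['eef_rot'])
p=proj(c,(584,191,40));x0,y0=int(p[0])-100,int(p[1])-90;print(x0,y0)
cv2.imwrite('pics/w7.png',cv2.resize(im[max(0,y0):y0+150,x0:x0+200],None,fx=4,fy=4,interpolation=cv2.INTER_CUBIC))
E
```

```text
clock: 25.5
eef_pos: [584.4, 191.0, 145.0]
eef_rot: [3.141, 0.002, -0.085]
wrist_force: [-0.6, 0.7, -0.7]
finger_gap: 7.9
finger_force: 25.0
clock: 25.92
eef_pos: [585.0, 191.8, 147.2]
eef_rot: [-3.141, -0.001, -0.084]
wrist_force: [-0.4, 0.7, -0.8]
finger_gap: 7.7
finger_force: 25.0
[585.04695342 191.79824187 147.20332357] [-3.14121892e+00 -1.05688084e-03 -8.39468599e-02]
224 150
```

View pics/w7.png

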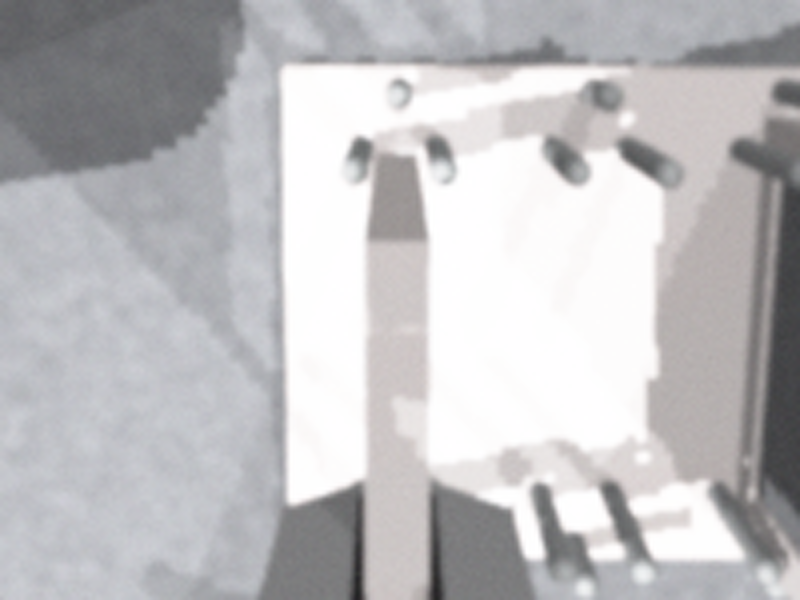

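The slab's lower edge (375–420,152) is centred between the wire tops at (360,170) and (440,170), so I'm lowering it.

```bash
python3 -m inch '[{"gripper":0,"dx":0,"dy":0,"dz":-0.01,"wx":0,"wy":0,"wz":0},{"gripper":0,"dx":0,"dy":0,"dz":-0.02,"wx":0,"wy":0,"wz":0},{"gripper":0,"dx":0,"dy":0,"dz":-0.03,"wx":0,"wy":0,"wz":0},{"gripper":0,"dx":0,"dy":0,"dz":-0.036,"wx":0,"wy":0,"wz":0},{"gripper":0,"dx":0,"dy":0,"dz":-0.04,"wx":0,"wy":0,"wz":0}]' 25
python3 -m inch '[{"gripper":0,"dx":0,"dy":0,"dz":-0.006,"wx":0,"wy":0,"wz":0},{"gripper":0,"dx":0,"dy":0,"dz":-0.012,"wx":0,"wy":0,"wz":0},{"gripper":0,"dx":0,"dy":0,"dz":-0.018,"wx":0,"wy":0,"wz":0},{"gripper":0,"dx":0,"dy":0,"dz":-0.02,"wx":0,"wy":0,"wz":0},{"gripper":0,"dx":0,"dy":0,"dz":-0.021,"wx":0,"wy":0,"wz":0}]' 25
python3 -m inch '[{"gripper":0,"dx":0,"dy":0,"dz":-0.001,"wx":0,"wy":0,"wz":0},{"gripper":0,"dx":0,"dy":0,"dz":-0.002,"wx":0,"wy":0,"wz":0},{"gripper":0,"dx":0,"dy":0,"dz":-0.003,"wx":0,"wy":0,"wz":0},{"gripper":0,"dx":0,"dy":0,"dz":-0.004,"wx":0,"wy":0,"wz":0},{"gripper":0,"dx":0,"dy":0,"dz":-0.004,"wx":0,"wy":0,"wz":0}]' 25
```

```text
clock: 26.38
eef_pos: [584.3, 191.6, 104.7]
eef_rot: [3.141, 0.002, -0.084]
wrist_force: [-0.1, -0.2, -1.3]
finger_gap: 7.9
finger_force: 25.0
clock: 26.8
eef_pos: [584.7, 191.7, 84.9]
eef_rot: [3.141, 0.0, -0.084]
wrist_force: [-0.3, 0.0, -0.2]
finger_gap: 7.8
finger_force: 25.0
clock: 27.22
eef_pos: [585.0, 191.8, 81.9]
eef_rot: [-3.141, -0.001, -0.084]
wrist_force: [-0.9, 0.9, 1.9]
finger_gap: 7.7
finger_force: 25.0
```

```bash
python3 -m inch '[{"gripper":0.15,"dx":0,"dy":0,"dz":0,"wx":0,"wy":0,"wz":0},{"gripper":0.25,"dx":0,"dy":0,"dz":0,"wx":0,"wy":0,"wz":0},{"gripper":0.25,"dx":0,"dy":0,"dz":0,"wx":0,"wy":0,"wz":0},{"gripper":0.25,"dx":0,"dy":0,"dz":0,"wx":0,"wy":0,"wz":0},{"gripper":0.25,"dx":0,"dy":0,"dz":0.01,"wx":0,"wy":0,"wz":0}]' 25
python3 -m inch '[{"gripper":0.25,"dx":0,"dy":0,"dz":0.03,"wx":0,"wy":0,"wz":0},{"gripper":0.25,"dx":0,"dy":0,"dz":0.06,"wx":0,"wy":0,"wz":0},{"gripper":0.25,"dx":-0.002,"dy":-0.03,"dz":0.06,"wx":0,"wy":0,"wz":0},{"gripper":0.25,"dx":-0.005,"dy":-0.06,"dz":0.06,"wx":0,"wy":0,"wz":0},{"gripper":0.25,"dx":-0.007,"dy":-0.09,"dz":0.06,"wx":0,"wy":0,"wz":0}]' 25
python3 -m inch '[{"gripper":0.25,"dx":0,"dy":0,"dz":0,"wx":0,"wy":0,"wz":0},{"gripper":0.25,"dx":0,"dy":0,"dz":0,"wx":0,"wy":0,"wz":0},{"gripper":0.25,"dx":0,"dy":0,"dz":0,"wx":0,"wy":0,"wz":0},{"gripper":0.25,"dx":0,"dy":0,"dz":0,"wx":0,"wy":0,"wz":0},{"gripper":0.25,"dx":0,"dy":0,"dz":0,"wx":0,"wy":0,"wz":0}]' 25
```

```text
clock: 27.63
eef_pos: [583.9, 191.5, 90.0]
eef_rot: [3.141, 0.003, -0.084]
wrist_force: [-0.0, -0.3, -0.7]
finger_gap: 23.6
finger_force: 0.0
clock: 28.05
eef_pos: [577.6, 101.0, 152.7]
eef_rot: [-3.141, -0.001, -0.083]
wrist_force: [0.6, 1.1, -0.1]
finger_gap: 23.6
finger_force: 0.0
clock: 28.47
eef_pos: [577.8, 102.7, 151.5]
eef_rot: [-3.141, 0.0, -0.083]
wrist_force: [-0.3, -0.1, 0.6]
finger_gap: 23.3
finger_force: 0.0
```

```bash
python3 -m inch '[{"gripper":0.25,"dx":0,"dy":-0.001,"dz":-0.02,"wx":0,"wy":0,"wz":0},{"gripper":0.25,"dx":0,"dy":-0.001,"dz":-0.04,"wx":0,"wy":0,"wz":0},{"gripper":0.25,"dx":0,"dy":-0.001,"dz":-0.055,"wx":0,"wy":0,"wz":0},{"gripper":0.25,"dx":0,"dy":-0.001,"dz":-0.065,"wx":0,"wy":0,"wz":0},{"gripper":0.25,"dx":0,"dy":-0.001,"dz":-0.069,"wx":0,"wy":0,"wz":0}]' 25
python3 -m inch '[{"gripper":0.25,"dx":0,"dy":0,"dz":0,"wx":0,"wy":0,"wz":0},{"gripper":0,"dx":0,"dy":0,"dz":0,"wx":0,"wy":0,"wz":0},{"gripper":0,"dx":0,"dy":0,"dz":0,"wx":0,"wy":0,"wz":0},{"gripper":0,"dx":0,"dy":0,"dz":0,"wx":0,"wy":0,"wz":0},{"gripper":0,"dx":0,"dy":0,"dz":0,"wx":0,"wy":0,"wz":0}]' 25
python3 -m inch '[{"gripper":0,"dx":0,"dy":0,"dz":0,"wx":0,"wy":0,"wz":0},{"gripper":0,"dx":0,"dy":0,"dz":0,"wx":0,"wy":0,"wz":0},{"gripper":0,"dx":0,"dy":0,"dz":0.01,"wx":0,"wy":0,"wz":0},{"gripper":0,"dx":0,"dy":0,"dz":0.03,"wx":0,"wy":0,"wz":0},{"gripper":0,"dx":0,"dy":0,"dz":0.05,"wx":0,"wy":0,"wz":0}]' 25
python3 -m inch '[{"gripper":0,"dx":0,"dy":0,"dz":0.03,"wx":0,"wy":0,"wz":0},{"gripper":0,"dx":0,"dy":0,"dz":0.06,"wx":0,"wy":0,"wz":0},{"gripper":0,"dx":0,"dy":0,"dz":0.085,"wx":0,"wy":0,"wz":0},{"gripper":0,"dx":0,"dy":0,"dz":0.085,"wx":0,"wy":0,"wz":0},{"gripper":0,"dx":0,"dy":0,"dz":0.085,"wx":0,"wy":0,"wz":0}]' 25
```

```text
clock: 28.88
eef_pos: [577.2, 101.2, 80.9]
eef_rot: [3.141, 0.002, -0.083]
wrist_force: [0.3, -0.8, -0.3]
finger_gap: 23.1
finger_force: 0.0
clock: 29.3
eef_pos: [578.3, 100.7, 83.4]
eef_rot: [-3.141, -0.002, -0.084]
wrist_force: [0.4, -0.0, 4.6]
finger_gap: 8.0
finger_force: 25.0
clock: 29.72
eef_pos: [577.3, 100.7, 133.1]
eef_rot: [3.141, 0.002, -0.084]
wrist_force: [0.7, 0.1, -0.3]
finger_gap: 8.0
finger_force: 25.0
clock: 30.13
eef_pos: [578.1, 100.8, 219.0]
eef_rot: [-3.141, -0.002, -0.084]
wrist_force: [0.5, -0.1, -0.8]
finger_gap: 7.8
finger_force: 25.0
```

```bash
python3 -m inch '[{"gripper":0,"dx":0.006,"dy":-0.03,"dz":0,"wx":0,"wy":0,"wz":0.5},{"gripper":0,"dx":0.012,"dy":-0.065,"dz":0,"wx":0,"wy":0,"wz":1},{"gripper":0,"dx":0.018,"dy":-0.1,"dz":0,"wx":0,"wy":0,"wz":1.5},{"gripper":0,"dx":0.025,"dy":-0.135,"dz":0,"wx":0,"wy":0,"wz":2},{"gripper":0,"dx":0.032,"dy":-0.17,"dz":0,"wx":0,"wy":0,"wz":2.4}]' 25
python3 -m inch '[{"gripper":0,"dx":0.006,"dy":-0.03,"dz":0,"wx":0,"wy":0,"wz":0},{"gripper":0,"dx":0.011,"dy":-0.055,"dz":0,"wx":0,"wy":0,"wz":0},{"gripper":0,"dx":0.014,"dy":-0.07,"dz":0,"wx":0,"wy":0,"wz":0},{"gripper":0,"dx":0.014,"dy":-0.071,"dz":0,"wx":0,"wy":0,"wz":0},{"gripper":0,"dx":0.014,"dy":-0.071,"dz":0,"wx":0,"wy":0,"wz":0}]' 25
python3 -m inch '[{"gripper":0,"dx":0,"dy":0,"dz":-0.01,"wx":0,"wy":0,"wz":0},{"gripper":0,"dx":0,"dy":0,"dz":-0.03,"wx":0,"wy":0,"wz":0},{"gripper":0,"dx":0,"dy":0,"dz":-0.05,"wx":0,"wy":0,"wz":0},{"gripper":0,"dx":0,"dy":0,"dz":-0.06,"wx":0,"wy":0,"wz":0},{"gripper":0,"dx":0,"dy":0,"dz":-0.06,"wx":0,"wy":0,"wz":0}]' 25
python3 -m inch '[{"gripper":0,"dx":0,"dy":0,"dz":0,"wx":0,"wy":0,"wz":0},{"gripper":0,"dx":0,"dy":0,"dz":0,"wx":0,"wy":0,"wz":0},{"gripper":0,"dx":0,"dy":0,"dz":0,"wx":0,"wy":0,"wz":0},{"gripper":0,"dx":0,"dy":0,"dz":0,"wx":0,"wy":0,"wz":0},{"gripper":0,"dx":0,"dy":0,"dz":0,"wx":0,"wy":0,"wz":0}]' 25
python3 - <<'E'
from h import *
c,im,s=snap('wrist');print(s['eef_pos'],s['eef_rot'])
p=proj(c,(624,-140,70));x0,y0=int(p[0])-100,int(p[1])-90;print(x0,y0)
cv2.imwrite('pics/w8.png',cv2.resize(im[max(0,y0):y0+150,x0:x0+200],None,fx=4,fy=4,interpolation=cv2.INTER_CUBIC))
E
```

```text
clock: 30.55
eef_pos: [609.3, -70.8, 216.1]
eef_rot: [-3.141, 0.002, -0.041]
wrist_force: [0.2, 0.3, -1.3]
finger_gap: 7.8
finger_force: 25.0
clock: 30.97
eef_pos: [623.5, -140.2, 216.4]
eef_rot: [-3.141, 0.002, -0.043]
wrist_force: [-0.1, 0.6, -0.9]
finger_gap: 8.1
finger_force: 25.0
clock: 31.38
eef_pos: [622.7, -138.8, 154.6]
eef_rot: [-3.14, 0.004, -0.041]
wrist_force: [0.4, 0.1, -0.4]
finger_gap: 7.7
finger_force: 25.0
clock: 31.8
eef_pos: [624.0, -140.3, 158.1]
eef_rot: [3.141, -0.001, -0.042]
wrist_force: [-0.3, -1.4, -1.3]
finger_gap: 8.0
finger_force: 25.0
[ 623.98967448 -140.31530074  158.12121032] [ 3.14138238e+00 -9.84862777e-04 -4.20962704e-02]
222 155
```

View pics/w8.png

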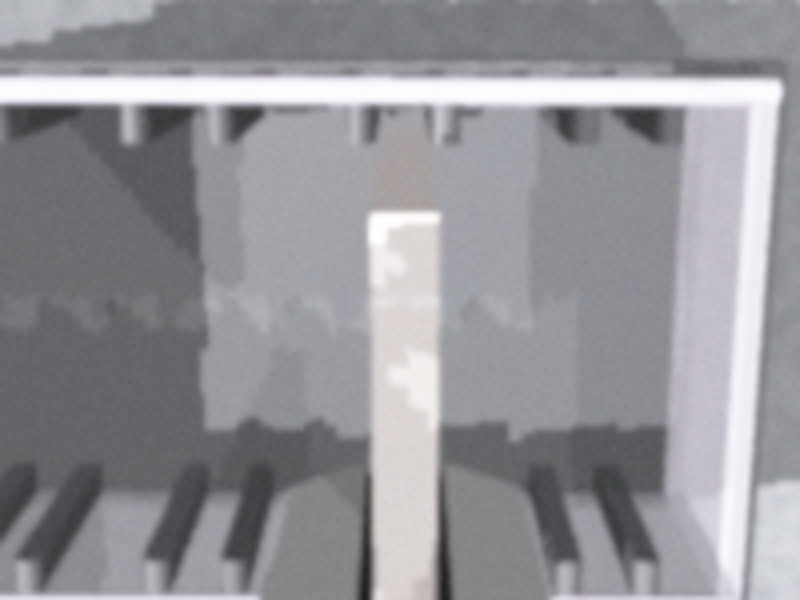

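The slab's lower edge (380–430,120) sits between the rib tops at (363,120) and (440,120), within about 0.7 mm of centre, so I'm lowering it.

```bash
python3 -m inch '[{"gripper":0,"dx":0,"dy":0.0006,"dz":-0.006,"wx":0,"wy":0,"wz":0},{"gripper":0,"dx":0,"dy":0.0006,"dz":-0.014,"wx":0,"wy":0,"wz":0},{"gripper":0,"dx":0,"dy":0.0006,"dz":-0.022,"wx":0,"wy":0,"wz":0},{"gripper":0,"dx":0,"dy":0.0006,"dz":-0.028,"wx":0,"wy":0,"wz":0},{"gripper":0,"dx":0,"dy":0.0006,"dz":-0.034,"wx":0,"wy":0,"wz":0}]' 25
python3 -m inch '[{"gripper":0,"dx":0,"dy":0,"dz":-0.008,"wx":0,"wy":0,"wz":0},{"gripper":0,"dx":0,"dy":0,"dz":-0.016,"wx":0,"wy":0,"wz":0},{"gripper":0,"dx":0,"dy":0,"dz":-0.024,"wx":0,"wy":0,"wz":0},{"gripper":0,"dx":0,"dy":0,"dz":-0.03,"wx":0,"wy":0,"wz":0},{"gripper":0,"dx":0,"dy":0,"dz":-0.034,"wx":0,"wy":0,"wz":0}]' 25
```

```text
clock: 32.27
eef_pos: [623.5, -139.6, 122.2]
eef_rot: [-3.141, 0.001, -0.042]
wrist_force: [0.4, 0.7, -0.7]
finger_gap: 7.8
finger_force: 25.0
clock: 32.68
eef_pos: [623.6, -139.6, 88.4]
eef_rot: [-3.141, 0.001, -0.042]
wrist_force: [0.1, 1.0, -1.5]
finger_gap: 7.9
finger_force: 25.0
```

```bash
python3 -m inch '[{"gripper":0,"dx":0,"dy":0,"dz":-0.002,"wx":0,"wy":0,"wz":0},{"gripper":0,"dx":0,"dy":0,"dz":-0.004,"wx":0,"wy":0,"wz":0},{"gripper":0,"dx":0,"dy":0,"dz":-0.005,"wx":0,"wy":0,"wz":0},{"gripper":0,"dx":0,"dy":0,"dz":-0.006,"wx":0,"wy":0,"wz":0},{"gripper":0,"dx":0,"dy":0,"dz":-0.006,"wx":0,"wy":0,"wz":0}]' 25
python3 -m inch '[{"gripper":0,"dx":0,"dy":0,"dz":-0.001,"wx":0,"wy":0,"wz":0},{"gripper":0,"dx":0,"dy":0,"dz":-0.001,"wx":0,"wy":0,"wz":0},{"gripper":0,"dx":0,"dy":0,"dz":-0.001,"wx":0,"wy":0,"wz":0},{"gripper":0,"dx":0,"dy":0,"dz":-0.001,"wx":0,"wy":0,"wz":0},{"gripper":0,"dx":0,"dy":0,"dz":-0.001,"wx":0,"wy":0,"wz":0}]' 25
```

```text
clock: 33.1
eef_pos: [623.8, -139.7, 83.5]
eef_rot: [3.142, -0.0, -0.042]
wrist_force: [0.1, -0.2, -0.2]
finger_gap: 8.1
finger_force: 25.0
clock: 33.52
eef_pos: [624.1, -139.8, 83.4]
eef_rot: [3.141, -0.001, -0.042]
wrist_force: [-2.8, 0.5, 5.9]
finger_gap: 7.9
finger_force: 25.0
```

```bash
python3 -m inch '[{"gripper":0.15,"dx":0,"dy":0,"dz":0,"wx":0,"wy":0,"wz":0},{"gripper":0.25,"dx":0,"dy":0,"dz":0,"wx":0,"wy":0,"wz":0},{"gripper":0.25,"dx":0,"dy":0,"dz":0,"wx":0,"wy":0,"wz":0},{"gripper":0.25,"dx":0,"dy":0,"dz":0,"wx":0,"wy":0,"wz":0},{"gripper":0.25,"dx":0,"dy":0,"dz":0.01,"wx":0,"wy":0,"wz":0}]' 25
python3 -m inch '[{"gripper":0.25,"dx":0,"dy":0,"dz":0.035,"wx":0,"wy":0,"wz":0},{"gripper":0.25,"dx":0,"dy":0,"dz":0.065,"wx":0,"wy":0,"wz":0},{"gripper":0.25,"dx":-0.007,"dy":0.03,"dz":0.07,"wx":0,"wy":0,"wz":-0.8},{"gripper":0.25,"dx":-0.016,"dy":0.065,"dz":0.07,"wx":0,"wy":0,"wz":-1.6},{"gripper":0.25,"dx":-0.025,"dy":0.1,"dz":0.07,"wx":0,"wy":0,"wz":-2.3}]' 25
python3 -m inch '[{"gripper":0.25,"dx":-0.008,"dy":0.035,"dz":0,"wx":0,"wy":0,"wz":0},{"gripper":0.25,"dx":-0.016,"dy":0.065,"dz":0,"wx":0,"wy":0,"wz":0},{"gripper":0.25,"dx":-0.025,"dy":0.09,"dz":0,"wx":0,"wy":0,"wz":0},{"gripper":0.25,"dx":-0.025,"dy":0.097,"dz":0,"wx":0,"wy":0,"wz":0},{"gripper":0.25,"dx":-0.025,"dy":0.097,"dz":0,"wx":0,"wy":0,"wz":0}]' 25
python3 -m inch '[{"gripper":0.25,"dx":0,"dy":0,"dz":0,"wx":0,"wy":0,"wz":0},{"gripper":0.25,"dx":0,"dy":0,"dz":0,"wx":0,"wy":0,"wz":0},{"gripper":0.25,"dx":0,"dy":0,"dz":0,"wx":0,"wy":0,"wz":0},{"gripper":0.25,"dx":0,"dy":0,"dz":0,"wx":0,"wy":0,"wz":0},{"gripper":0.25,"dx":0,"dy":0,"dz":0,"wx":0,"wy":0,"wz":0}]' 25
```

```text
clock: 33.93
eef_pos: [622.9, -139.4, 90.8]
eef_rot: [-3.141, 0.003, -0.042]
wrist_force: [-0.4, -0.1, -0.7]
finger_gap: 23.8
finger_force: 0.0
clock: 34.35
eef_pos: [598.6, -39.0, 163.8]
eef_rot: [3.142, -0.002, -0.084]
wrist_force: [1.3, -0.4, -0.8]
finger_gap: 23.2
finger_force: 0.0
clock: 34.77
eef_pos: [573.8, 58.8, 163.3]
eef_rot: [-3.141, -0.001, -0.08]
wrist_force: [-0.6, 0.1, -0.0]
finger_gap: 23.9
finger_force: 0.0
clock: 35.18
eef_pos: [573.9, 56.6, 162.3]
eef_rot: [3.142, 0.0, -0.083]
wrist_force: [0.1, 1.1, -0.2]
finger_gap: 23.3
finger_force: 0.0
```

Now down 79 mm to z≈83, grip and lift.

```bash
python3 -m inch '[{"gripper":0.25,"dx":0,"dy":0,"dz":-0.02,"wx":0,"wy":0,"wz":0},{"gripper":0.25,"dx":0,"dy":0,"dz":-0.045,"wx":0,"wy":0,"wz":0},{"gripper":0.25,"dx":0,"dy":0,"dz":-0.065,"wx":0,"wy":0,"wz":0},{"gripper":0.25,"dx":0,"dy":0,"dz":-0.075,"wx":0,"wy":0,"wz":0},{"gripper":0.25,"dx":0,"dy":0,"dz":-0.079,"wx":0,"wy":0,"wz":0}]' 25
python3 -m inch '[{"gripper":0.25,"dx":0,"dy":0,"dz":0,"wx":0,"wy":0,"wz":0},{"gripper":0,"dx":0,"dy":0,"dz":0,"wx":0,"wy":0,"wz":0},{"gripper":0,"dx":0,"dy":0,"dz":0,"wx":0,"wy":0,"wz":0},{"gripper":0,"dx":0,"dy":0,"dz":0,"wx":0,"wy":0,"wz":0},{"gripper":0,"dx":0,"dy":0,"dz":0,"wx":0,"wy":0,"wz":0}]' 25
python3 -m inch '[{"gripper":0,"dx":0,"dy":0,"dz":0,"wx":0,"wy":0,"wz":0},{"gripper":0,"dx":0,"dy":0,"dz":0,"wx":0,"wy":0,"wz":0},{"gripper":0,"dx":0,"dy":0,"dz":0.01,"wx":0,"wy":0,"wz":0},{"gripper":0,"dx":0,"dy":0,"dz":0.03,"wx":0,"wy":0,"wz":0},{"gripper":0,"dx":0,"dy":0,"dz":0.05,"wx":0,"wy":0,"wz":0}]' 25
python3 -m inch '[{"gripper":0,"dx":0,"dy":0,"dz":0.03,"wx":0,"wy":0,"wz":0},{"gripper":0,"dx":0,"dy":0,"dz":0.06,"wx":0,"wy":0,"wz":0},{"gripper":0,"dx":0,"dy":0,"dz":0.085,"wx":0,"wy":0,"wz":0},{"gripper":0,"dx":0,"dy":0,"dz":0.085,"wx":0,"wy":0,"wz":0},{"gripper":0,"dx":0,"dy":0,"dz":0.085,"wx":0,"wy":0,"wz":0}]' 25
```

```text
clock: 35.6
eef_pos: [573.2, 57.0, 81.9]
eef_rot: [3.141, 0.002, -0.083]
wrist_force: [-0.5, 0.0, 0.4]
finger_gap: 23.7
finger_force: 0.0
clock: 36.02
eef_pos: [574.3, 57.3, 84.5]
eef_rot: [-3.141, -0.002, -0.082]
wrist_force: [-1.1, -0.7, 5.1]
finger_gap: 7.6
finger_force: 25.0
clock: 36.43
eef_pos: [573.4, 57.3, 134.3]
eef_rot: [3.141, 0.001, -0.082]
wrist_force: [-0.2, 0.0, -0.7]
finger_gap: 8.0
finger_force: 25.0
clock: 36.85
eef_pos: [574.1, 57.3, 220.1]
eef_rot: [-3.141, -0.003, -0.082]
wrist_force: [-0.4, 1.1, -1.5]
finger_gap: 8.0
finger_force: 25.0
```

```bash
python3 -m inch '[{"gripper":0,"dx":0.012,"dy":-0.025,"dz":0,"wx":0,"wy":0,"wz":0.6},{"gripper":0,"dx":0.027,"dy":-0.055,"dz":0,"wx":0,"wy":0,"wz":1.2},{"gripper":0,"dx":0.042,"dy":-0.085,"dz":0,"wx":0,"wy":0,"wz":1.8},{"gripper":0,"dx":0.051,"dy":-0.1,"dz":0,"wx":0,"wy":0,"wz":2.3},{"gripper":0,"dx":0.0535,"dy":-0.107,"dz":0,"wx":0,"wy":0,"wz":2.3}]' 25
python3 -m inch '[{"gripper":0,"dx":0,"dy":0,"dz":0,"wx":0,"wy":0,"wz":0},{"gripper":0,"dx":0,"dy":0,"dz":-0.015,"wx":0,"wy":0,"wz":0},{"gripper":0,"dx":0,"dy":0,"dz":-0.035,"wx":0,"wy":0,"wz":0},{"gripper":0,"dx":0,"dy":0,"dz":-0.05,"wx":0,"wy":0,"wz":0},{"gripper":0,"dx":0,"dy":0,"dz":-0.06,"wx":0,"wy":0,"wz":0}]' 25
python3 -m inch '[{"gripper":0,"dx":0,"dy":0,"dz":0,"wx":0,"wy":0,"wz":0},{"gripper":0,"dx":0,"dy":0,"dz":0,"wx":0,"wy":0,"wz":0},{"gripper":0,"dx":0,"dy":0,"dz":0,"wx":0,"wy":0,"wz":0},{"gripper":0,"dx":0,"dy":0,"dz":0,"wx":0,"wy":0,"wz":0},{"gripper":0,"dx":0,"dy":0,"dz":0,"wx":0,"wy":0,"wz":0}]' 25
python3 - <<'E'
from h import *
c,im,s=snap('wrist');print(s['eef_pos'],s['eef_rot'])
p=proj(c,(628,-50,70));x0,y0=int(p[0])-100,int(p[1])-90;print(x0,y0)
cv2.imwrite('pics/w9.png',cv2.resize(im[max(0,y0):y0+150,x0:x0+200],None,fx=4,fy=4,interpolation=cv2.INTER_CUBIC))
E
```

```text
clock: 37.27
eef_pos: [627.5, -51.8, 216.6]
eef_rot: [-3.141, 0.003, -0.044]
wrist_force: [-0.5, 1.4, -1.9]
finger_gap: 8.2
finger_force: 25.0
clock: 37.68
eef_pos: [626.1, -48.2, 156.5]
eef_rot: [-3.141, 0.003, -0.041]
wrist_force: [0.6, -0.4, -0.8]
finger_gap: 8.0
finger_force: 25.0
clock: 38.1
eef_pos: [627.6, -49.6, 159.3]
eef_rot: [3.141, -0.001, -0.042]
wrist_force: [0.0, 0.1, -1.6]
finger_gap: 8.0
finger_force: 25.0
[627.56644232 -49.61405419 159.33721612] [ 3.14149188e+00 -1.32717877e-03 -4.20185519e-02]
223 154
```

View pics/w9.png

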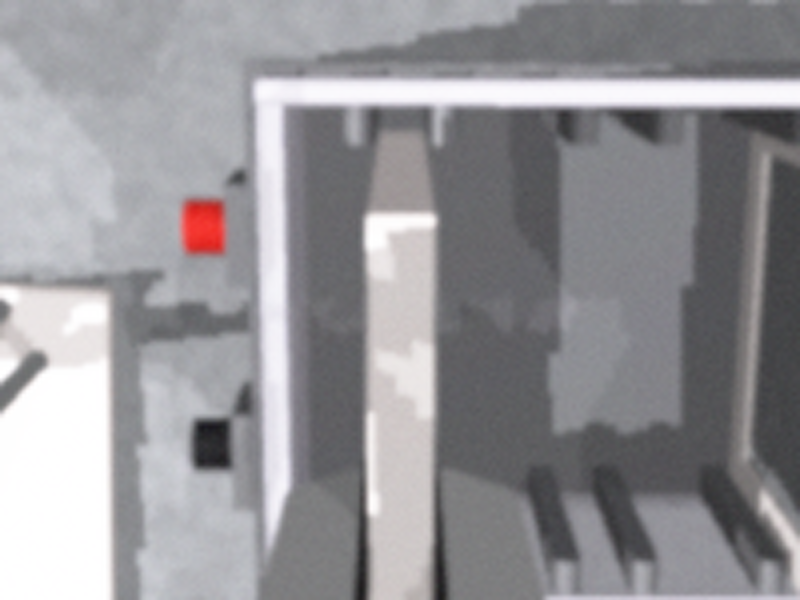

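The slab edge (377–430) lies about 1 mm right of the mid-rib line (398), and its far end sits slightly close to the robot. I'm shifting +1.5 mm in x and +1 mm in y while lowering.

```bash
python3 -m inch '[{"gripper":0,"dx":0.0015,"dy":0.001,"dz":0,"wx":0,"wy":0,"wz":0},{"gripper":0,"dx":0.0015,"dy":0.001,"dz":-0.006,"wx":0,"wy":0,"wz":0},{"gripper":0,"dx":0.0015,"dy":0.001,"dz":-0.014,"wx":0,"wy":0,"wz":0},{"gripper":0,"dx":0.0015,"dy":0.001,"dz":-0.022,"wx":0,"wy":0,"wz":0},{"gripper":0,"dx":0.0015,"dy":0.001,"dz":-0.03,"wx":0,"wy":0,"wz":0}]' 25
python3 -m inch '[{"gripper":0,"dx":0,"dy":0,"dz":-0.008,"wx":0,"wy":0,"wz":0},{"gripper":0,"dx":0,"dy":0,"dz":-0.016,"wx":0,"wy":0,"wz":0},{"gripper":0,"dx":0,"dy":0,"dz":-0.024,"wx":0,"wy":0,"wz":0},{"gripper":0,"dx":0,"dy":0,"dz":-0.032,"wx":0,"wy":0,"wz":0},{"gripper":0,"dx":0,"dy":0,"dz":-0.038,"wx":0,"wy":0,"wz":0}]' 25
python3 -m inch '[{"gripper":0,"dx":0,"dy":0,"dz":-0.002,"wx":0,"wy":0,"wz":0},{"gripper":0,"dx":0,"dy":0,"dz":-0.004,"wx":0,"wy":0,"wz":0},{"gripper":0,"dx":0,"dy":0,"dz":-0.005,"wx":0,"wy":0,"wz":0},{"gripper":0,"dx":0,"dy":0,"dz":-0.006,"wx":0,"wy":0,"wz":0},{"gripper":0,"dx":0,"dy":0,"dz":-0.0065,"wx":0,"wy":0,"wz":0}]' 25
python3 -m inch '[{"gripper":0,"dx":0,"dy":0,"dz":-0.001,"wx":0,"wy":0,"wz":0},{"gripper":0,"dx":0,"dy":0,"dz":-0.001,"wx":0,"wy":0,"wz":0},{"gripper":0,"dx":0,"dy":0,"dz":-0.001,"wx":0,"wy":0,"wz":0},{"gripper":0,"dx":0,"dy":0,"dz":-0.001,"wx":0,"wy":0,"wz":0},{"gripper":0,"dx":0,"dy":0,"dz":-0.001,"wx":0,"wy":0,"wz":0}]' 25
```

```text
clock: 38.57
eef_pos: [628.5, -48.6, 127.1]
eef_rot: [-3.141, 0.001, -0.042]
wrist_force: [0.6, -0.4, -0.6]
finger_gap: 8.0
finger_force: 25.0
clock: 38.98
eef_pos: [628.6, -48.6, 89.3]
eef_rot: [-3.142, 0.001, -0.042]
wrist_force: [-0.0, 0.1, -1.0]
finger_gap: 8.0
finger_force: 25.0
clock: 39.4
eef_pos: [629.0, -48.7, 84.6]
eef_rot: [3.142, -0.001, -0.042]
wrist_force: [-3.0, -0.1, 6.3]
finger_gap: 8.0
finger_force: 25.0
clock: 39.82
eef_pos: [629.1, -48.7, 84.6]
eef_rot: [3.141, -0.001, -0.042]
wrist_force: [-5.7, 0.8, 10.5]
finger_gap: 7.8
finger_force: 25.0
```

```bash
python3 -m inch '[{"gripper":0.15,"dx":0,"dy":0,"dz":0,"wx":0,"wy":0,"wz":0},{"gripper":0.25,"dx":0,"dy":0,"dz":0,"wx":0,"wy":0,"wz":0},{"gripper":0.25,"dx":0,"dy":0,"dz":0,"wx":0,"wy":0,"wz":0},{"gripper":0.25,"dx":0,"dy":0,"dz":0,"wx":0,"wy":0,"wz":0},{"gripper":0.25,"dx":0,"dy":0,"dz":0.01,"wx":0,"wy":0,"wz":0}]' 25
python3 -m inch '[{"gripper":0.25,"dx":0,"dy":0,"dz":0.04,"wx":0,"wy":0,"wz":0},{"gripper":0.25,"dx":0,"dy":0,"dz":0.08,"wx":0,"wy":0,"wz":0},{"gripper":0.25,"dx":0,"dy":0,"dz":0.12,"wx":0,"wy":0,"wz":0},{"gripper":0.25,"dx":-0.02,"dy":0.01,"dz":0.16,"wx":0,"wy":0,"wz":0},{"gripper":0.25,"dx":-0.05,"dy":0.02,"dz":0.19,"wx":0,"wy":0,"wz":0}]' 25
python3 -m inch '[{"gripper":0.25,"dx":-0.03,"dy":0.01,"dz":0.02,"wx":0,"wy":0,"wz":0},{"gripper":0.25,"dx":-0.06,"dy":0.02,"dz":0.04,"wx":0,"wy":0,"wz":0},{"gripper":0.25,"dx":-0.09,"dy":0.03,"dz":0.06,"wx":0,"wy":0,"wz":0},{"gripper":0.25,"dx":-0.1,"dy":0.04,"dz":0.07,"wx":0,"wy":0,"wz":0},{"gripper":0.25,"dx":-0.1,"dy":0.04,"dz":0.07,"wx":0,"wy":0,"wz":0}]' 25
python3 -m inch '[{"gripper":0.25,"dx":0,"dy":0,"dz":0,"wx":0,"wy":0,"wz":0},{"gripper":0.25,"dx":0,"dy":0,"dz":0,"wx":0,"wy":0,"wz":0},{"gripper":0.25,"dx":0,"dy":0,"dz":0,"wx":0,"wy":0,"wz":0},{"gripper":0.25,"dx":0,"dy":0,"dz":0,"wx":0,"wy":0,"wz":0},{"gripper":0.25,"dx":0,"dy":0,"dz":0,"wx":0,"wy":0,"wz":0}]' 25
python3 caps.py wrist 150 pics/w10.png;python3 caps.py top 112 pics/t10.png;python3 caps.py top 150 pics/t11.png
python3 caps.py scene 150 pics/s10.png >/dev/null
```

```text
clock: 40.23
eef_pos: [627.9, -48.6, 91.4]
eef_rot: [-3.141, 0.003, -0.042]
wrist_force: [-0.3, 1.2, -0.5]
finger_gap: 23.7
finger_force: 0.0
clock: 40.65
eef_pos: [583.0, -30.1, 281.8]
eef_rot: [3.141, -0.002, -0.043]
wrist_force: [0.5, -0.6, 0.9]
finger_gap: 23.5
finger_force: 0.0
clock: 41.07
eef_pos: [481.8, 11.2, 352.6]
eef_rot: [-3.141, -0.006, -0.041]
wrist_force: [1.1, -0.8, 0.6]
finger_gap: 23.5
finger_force: 0.0
clock: 41.48
eef_pos: [483.1, 9.7, 347.9]
eef_rot: [3.142, 0.002, -0.042]
wrist_force: [-0.2, 0.0, 0.4]
finger_gap: 23.4
finger_force: 0.0
41.4833 [483.1   9.7 347.9] [ 3.142e+00  2.000e-03 -4.200e-02]
[ 53. 277.] 28.3 [425.9 337.3 150. ]
[622. 240.] 24.7 [ 443.4 -337.5  150. ]
[622.  72.] 21.4 [ 624.3 -303.9  150. ]
[622.  32.] 21.1 [ 661.6 -296.8  150. ]
[288.   8.] 47.1 [695.5  35.4 150. ]
41.5333 [483.    9.7 348.1] [ 3.142e+00  1.000e-03 -4.200e-02]
[ 32. 450.] 11.5 [145.3 613.5 112. ]
[152. 326.] 11.6 [418.4 353.4 112. ]
[471. 320.] 12.4 [ 425.  -383.7  112. ]
[472. 232.] 26.4 [ 632.9 -394.5  112. ]
[449. 216.] 6.4 [ 670.4 -340.2  112. ]
[481. 210.] 13.2 [ 683.3 -418.1  112. ]
[579. 225.] 35.9 [ 647.2 -652.   112. ]
41.5833 [483.    9.8 348.3] [ 3.142e+00  1.000e-03 -4.200e-02]
[ 32. 450.] 11.5 [154.7 595.7 150. ]
[153. 326.] 11.6 [419.6 343.4 150. ]
[471. 320.] 12.5 [ 424.9 -371.7  150. ]
[472. 232.] 26.4 [ 627.8 -382.2  150. ]
[449. 216.] 6.4 [ 664.2 -329.5  150. ]
[481. 211.] 13.3 [ 675.5 -405.1  150. ]
[579. 225.] 35.9 [ 641.7 -632.1  150. ]
```

View pics/w10.png

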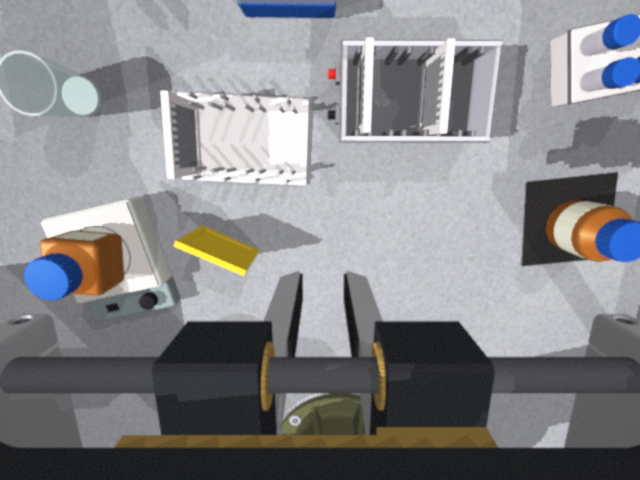

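View pics/s10.png

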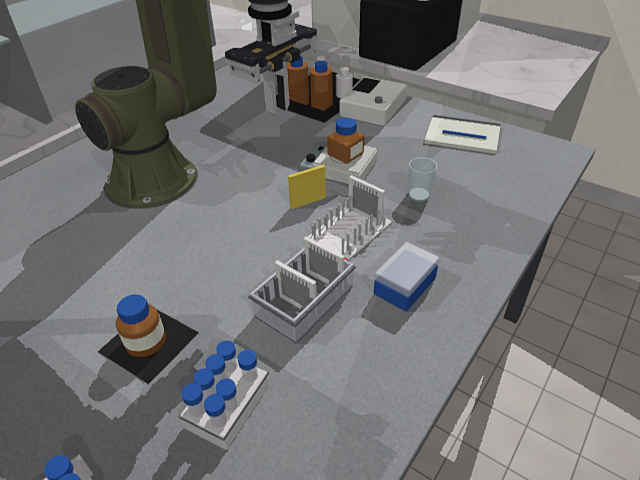

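The wrist and scene views show the square bottle centred on the stirrer and the round one centred on the mat. The two fresh cassettes are home in tank slots 1 and 3, and the used one stands in rack place 3. Everything else is where it was, so I'm handing it in.

```bash
python3 -c "
from cell import manip
print(manip.sign_off())"
```

```text
the job is handed in; nothing more can be done
None
```

I handed the job in after about 42 s: the bottles are swapped, both fresh cassettes are down in tank slots 1 and 3, and the used one stands in rack place 3. The sign-off gave no verdict, but the last camera views showed nothing else disturbed.

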